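# Row of heat sinks on a circuit board with an even air gap

### The job

Move the finned heat sinks from their blue packing pads to the board's pale strip, square and in one row starting beside the fixed grey housing, in the order silver, black, copper (one may be missing: close up the row), each time using the orange spacer bar, laid in the gap against the neighbour with its handle towards the robot, to set the air gap. Then put the spacer bar back on its cork mat, stack the three emptied pads squarely in one pile on the table top, and leave the canister, carton and cooler where they are.

Things in the scene. Friction and masses are not known exactly. Their poses are not given: they have to be found in the camera images.
- board: dark circuit board fixed flat on the table, 200 mm (its x) by 240 mm (its y) by 6 mm thick; origin at the centre of its underside. The flush pale strip for the row runs along its y at x = +20 mm, 46 mm wide (as the sinks), from y = -70 to +115 mm. The row starts at the housing and grows towards +y; with 12 mm gaps the sinks' centres come at y = -38, +14, +66 mm.
- housing (a point): foot centre, on the board's top, of the grey housing fixed to the board at the -y end of the strip (board x = +20, y = -90 mm): a block 46 mm (x) by 40 mm (y) by 34 mm tall; its face towards the row is 20 mm from this point
- sink_silver: silver aluminium finned heat sink, rigid block 46 mm (its x) by 40 mm (its y) by 34 mm tall, about 100 g; origin at the centre of its underside; fins stand across its x, so that the two x faces are flat, full-height plates to be gripped. In the row its y axis lies along the board's y, either way round. It starts on top of a blue pad; may be absent
- sink_black: black finned heat sink, rigid block 46 mm (its x) by 40 mm (its y) by 34 mm tall, about 100 g; origin at the centre of its underside; fins stand across its x, so that the two x faces are flat, full-height plates to be gripped. In the row its y axis lies along the board's y, either way round. It starts on top of a blue pad; may be absent
- sink_copper: copper-coloured finned heat sink, rigid block 46 mm (its x) by 40 mm (its y) by 34 mm tall, about 160 g; origin at the centre of its underside; fins stand across its x, so that the two x faces are flat, full-height plates to be gripped. In the row its y axis lies along the board's y, either way round. It starts on top of a blue pad; may be absent
- spacer: orange spacer bar, 50 g: bar 12 mm wide (its y), 16 mm high, from x = -95 to +25 mm, with an upright handle block 30 (x) by 16 (y) by 42 mm tall centred at x = -90 mm on a foot 30 by 44 (y) by 6 mm. Origin on its underside, amid the part that goes between the sinks. In the row it lies along the board's x, handle (its -x end) on the board's -x side, towards the robot, clear of the sinks
- spacer_mid (a point): the middle of the spacer bar's underside (35 mm from its origin towards the handle)
- mat: cork mat fixed to the table, 160 mm (x) by 70 mm (y) by 2 mm thick; origin at the centre of its underside; the spacer bar's home is with its middle over the mat's centre
- pad_1: blue rigid packing pad, flat slab 54 mm (its x) by 74 mm (its y) by 10 mm thick, 40 g; flat on both faces; origin at the centre of its underside; carries one heat sink at the start, or none; the three are alike and may be piled in any order, long sides together
- pad_2: blue rigid packing pad, flat slab 54 mm (its x) by 74 mm (its y) by 10 mm thick, 40 g; flat on both faces; origin at the centre of its underside; carries one heat sink at the start, or none; the three are alike and may be piled in any order, long sides together
- pad_3: blue rigid packing pad, flat slab 54 mm (its x) by 74 mm (its y) by 10 mm thick, 40 g; flat on both faces; origin at the centre of its underside; carries one heat sink at the start, or none; the three are alike and may be piled in any order, long sides together
- canister: bystander: yellow canister with a white cap, 58 mm wide and 113 mm tall, upright; origin under its centre
- carton: bystander: black carton 110 by 90 by 90 mm with a brown card flap to 128 mm; origin under its centre
- cooler: bystander: black round fan cooler 90 mm wide and 52 mm tall; origin under its centre
Not all that is in view belongs to the job. There is more than one size of the sink_silver; the one meant has the size given above. Several things have the shape of the spacer; the one meant has the colours described above.

How it is judged:
By the outcome, as a careful person would: the job done as asked, in the order asked, and still so for the second after the job is handed in, with the robot touching nothing.
Of sink_silver, sink_black, sink_copper only 2 to 3 are there at a start; the rules pass over those that are not, and their reading is None.
At some moment in a run one of sink_silver, sink_black, sink_copper, pad_1, pad_2, pad_3, spacer may be knocked a few centimetres aside while the robot is not near it.
Once in a run the grip may slacken for a moment while it holds something.
It also fails if it takes over 210 s, if anything falls off the work surface, if the arm or the gripper's body presses on something with over 40 N, if the wrist force passes 120 N, or if a joint passes its speed limit or range.

### The arm

A 7-joint arm with a two-finger parallel gripper is mounted at the origin on the work surface. World frame = base frame: x ahead of the robot, y to its left, z up, the work surface at z = 0. Lengths are in m, angles in degrees, forces in N, time in s.
With the tool pointing down it reaches from about 0.4 to 0.9 m from the base axis. Payload 5.5 kg.
Tool frame: the origin (TCP) lies between the finger pads; the fingertips stand 25 mm ahead of it and the grasp point (between the pads) lies 6 mm ahead of it (arm.tip_reach is the distance from the TCP to the fingertips, in m); x points along the fingers, y is the direction in which the jaws open and shut, and the axes are right-handed (so a half turn about x gives the same grasp; the last joint's range is limited). The gripper opens to 85 mm and grips with 20 to 120 N. Pads are 22 mm wide; open, the fingers measure 114 mm over their backs; the gripper's body (76 mm by 85 mm) begins 54 mm behind the grasp point. The pads swing forward as they close: fully open they stand 13 mm farther back than shut.
Start: joints at [83.148, 28.699, -24.465, 88.831, 12.651, 65.22, -12.049], TCP at [0.243, -0.603, 0.256] pointing down, gripper open.
Joint ranges: [-164.97, 164.97], [-17.58, 116.51], [-87.97, 89.64], [11.32, 138.91], [-80.73, 260.73], [10.89, 115.49], [-147.41, 147.41]. Speed limits (degrees/s): [147.25, 147.25, 180, 180, 180, 180, 180].

### API

Orientations are given as [roll, pitch, yaw] about the fixed x, y, z axes, in that order (R = Rz(yaw) Ry(pitch) Rx(roll)).
In Python, from bench import arm gives the robot as it stands.
- The arm moves only by the shell command python3 -m jog 'ROWS' [FORCE]. ROWS is JSON, a list that holds one entry, the list of rows, each a list of 5 numbers: the shift along the tool's x, y, z in cm, then the turn about the tool's x in degrees, then the finger opening in cm, from 0 to 8.54. A call has 1 to 5 rows; each row shifts and turns the commanded pose from where the row before left it, along the tool's axes as they then stand; what a row does not reach is not made up. A row lasts 1/8 s, in which the tool goes at most 62.5 mm and 10.7 degrees, less where a joint would pass 70% of its speed; a pose out of reach is approached as far as the arm can. A call with a gripper value outside its range is refused whole. The fingers move at their own pace and stop on an object; FORCE is the grip in N (left out, the last holds). Time passes only in rows, so rows that do not move let the fingers close. It gives the time, the measured TCP pose, the force and the opening at its end, in the units of the state.
- arm.get_obs(): the state, without advancing time (a new reading comes with each control period).
- arm.read_camera(name): name is "scene" or "top"; returns the picture (420x560x3 uint8, red, green, blue); there is no depth.
- arm.camera_model(name): a dict with "intrinsics" (3x3 intrinsics, pixels), "eye" and "orientation" of the camera in the world. Camera axes: x right, y down, z forward; pixel columns grow to the right and rows downward; lengths in m; the calibration is good to about 2 mm. A picture is of the moment at which its call begins. camera_model takes no time and is no camera call.
- arm.close_job(): hands the job in, once; it reports no verdict.
The state is a dict: "clock": time; "qpos": joint angles; "joint_vel": joint speeds; "joint_efforts": joint torques, N m; "tcp_pos": TCP position; "tool_rot": TCP orientation; "force": force on the tool from outside, world axes, zero at the start; "moment": the same for the moment, N m; "finger_gap": finger opening in m.
Only numpy, scipy, OpenCV 4.12 (cv2) and the standard library are available. Lean on these libraries where they do the work, as an engineer would, in place of code of your own. Each camera call takes 0.05 s, during which the arm holds its last target. There are 200 camera calls.

## Working session

There is one attempt and no reset: what is moved stays moved. The work goes in short steps, Python scripts to look and compute and a shell command to move; the robot and the scene stay as the last step left them, time stands still between calls to the robot, and variables do not carry over. Pictures are saved under pics/ and viewed, about 12 in all and at most 16, crops included, and the job is handed in when it is done.

```bash
ls; mkdir -p pics
python3 - <<'E'
from bench import arm
import cv2,json
for n in("scene","top"):
    cv2.imwrite(f"pics/{n}0.png",arm.read_camera(n)[:,:,::-1])
    print(n,arm.camera_model(n))
print(arm.get_obs())
E
```

```text
pics
scene {'intrinsics': array([[416.6740936 ,   0.        , 270.46583865],
       [  0.        , 416.6740936 , 208.06525644],
       [  0.        ,   0.        ,   1.        ]]), 'eye': array([ 1.3359715 , -0.35016843,  0.81165495]), 'orientation': array([-130.66101936,   -0.3584778 ,   70.18429934])}
top {'intrinsics': array([[441.77968347,   0.        , 279.19435445],
       [  0.        , 441.77968347, 210.03361808],
       [  0.        ,   0.        ,   1.        ]]), 'eye': array([ 0.36929306, -0.02412829,  1.21541449]), 'orientation': array([-173.79820308,   -1.79019589,  -90.8968046 ])}
{'clock': 0.1, 'qpos': array([ 83.14556934,  28.74996284, -24.4533772 ,  88.88598796,
        12.64953221,  65.22045368, -12.04850268]), 'joint_vel': array([-0.02244948, -0.166318  , -0.04376847, -0.14802859,  0.06095929,
        0.06438441, -0.09431763]), 'joint_efforts': array([-1.15038958e-02, -5.70808840e+01, -5.83891869e+00, -2.81744045e+01,
        1.04622034e-02,  5.57765932e-03, -9.19310366e-06]), 'tcp_pos': array([ 0.24254569, -0.60241269,  0.25534126]), 'tool_rot': array([-92.50952898,  89.89649958, 109.42744838]), 'force': array([-0.18637312,  0.85061775, -1.14098568]), 'moment': array([-0.00720509, -0.01780202,  0.01088291]), 'finger_gap': 0.0851096696126879}
```

View pics/scene0.png

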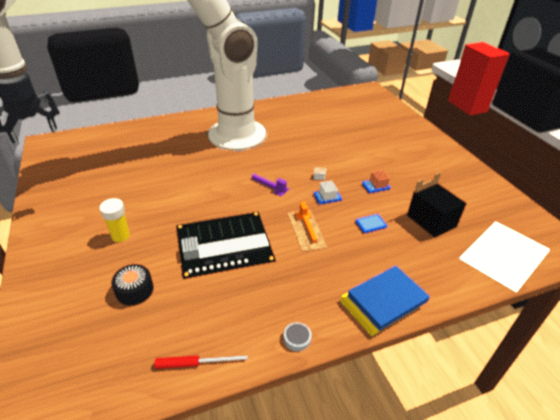

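View pics/top0.png

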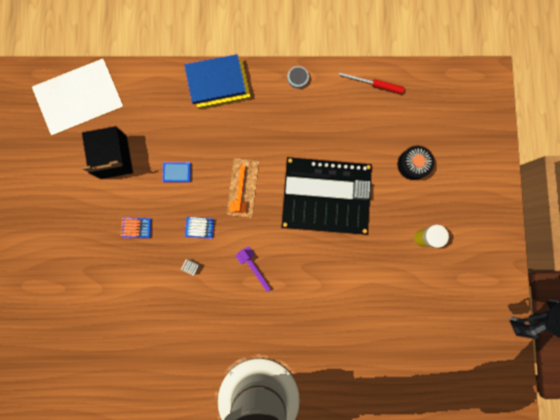

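```bash
cat > h.py <<'E'
import numpy as np,cv2
from scipy.spatial.transform import Rotation as R
from bench import arm
def cam(n):
    m=arm.camera_model(n); return np.array(m['intrinsics']),np.array(m['eye']),R.from_euler('xyz',m['orientation'],degrees=True).as_matrix()
def p2w(n,u,v,z):
    K,e,M=cam(n); d=M@np.linalg.solve(K,[u,v,1.]); return (e+d*(z-e[2])/d[2])[:2]
def w2p(n,P):
    K,e,M=cam(n); q=K@(M.T@(np.asarray(P,float)-e)); return q[:2]/q[2]
def crop(n,name,x0,y0,x1,y1,s,im=None):
    if im is None: im=arm.read_camera(n)[:,:,::-1].copy()
    c=cv2.resize(im[y0:y1,x0:x1],None,fx=s,fy=s,interpolation=cv2.INTER_CUBIC); cv2.imwrite(f'pics/{name}.png',c); return im
E
python3 - <<'E'
from h import *
crop('top','t1',110,145,390,295,2.85)
E
```

```text
(no output)
```

View pics/t1.png

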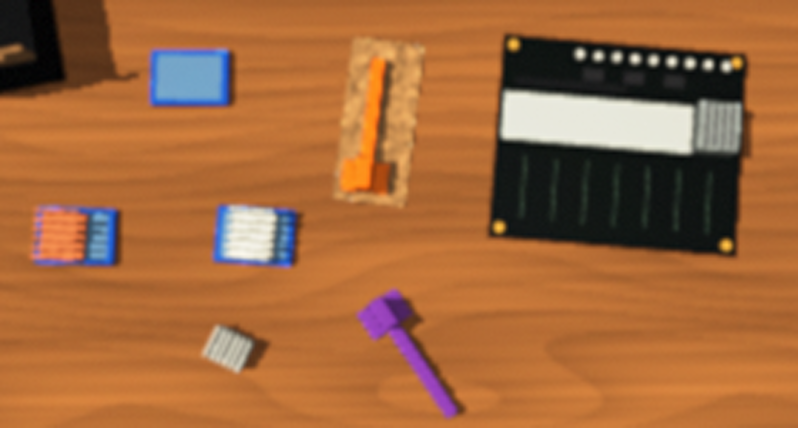

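Run:
```python
from h import *
im={n:cv2.cvtColor(arm.read_camera(n),cv2.COLOR_RGB2HSV) for n in('top','scene')}
c=lambda u,v:(110+u/2.85,145+v/2.85)
for k,(u,v) in dict(padtop=c(190,77),padedge=c(290,260),copper=c(60,235),silver=c(250,232),orange=c(373,110),orfoot=c(355,175),orsh=c(383,180),cork=c(400,90),strip=c(600,120),housing=c(718,125),board=c(600,220),table=c(300,300),table2=c(470,150)).items():
    print(k,im['top'][int(v),int(u)])
for k,(u,v) in dict(silvtop=(328,186),silvside=(330,193),padside=(330,200),padtop=(371,223),copper=(379,178),copside=(378,184),orbar=(312,230),orhandle=(303,210),cork=(300,235),table=(350,250),strip=(235,248),small=(320,173)).items():
    print('s',k,im['scene'][v,u])
for n,(x0,y0,x1,y1),s in(('scene',(250,150,410,260),5),):
    crop(n,'s1',x0,y0,x1,y1,s)
```

```text
padtop [103 107 201]
padedge [110 208 162]
copper [ 11 173 239]
silver [ 27  23 228]
orange [ 16 231 253]
orfoot [ 15 230 251]
orsh [ 11 227 173]
cork [ 16 153 215]
strip [ 28  13 232]
housing [ 37  16 140]
board [72 55 23]
table [ 13 181 183]
table2 [ 13 183 184]
s silvtop [ 21  26 228]
s silvside [ 18  32 173]
s padside [112 151 159]
s padtop [102 105 230]
s copper [ 10 181 220]
s copside [  8 176 170]
s orbar [ 19 218 255]
s orhandle [ 11 236 203]
s cork [ 18 135 246]
s table [ 13 179 218]
s strip [ 26   8 249]
s small [ 16  53 221]
```

View pics/s1.png

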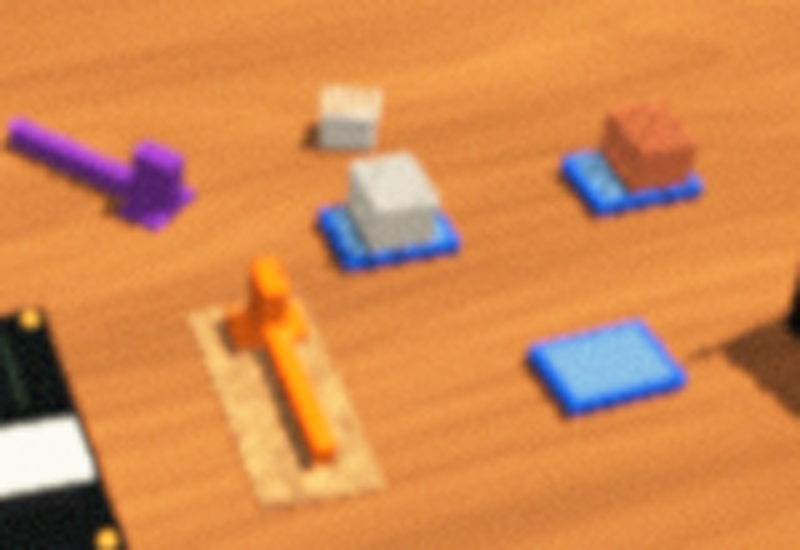

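```bash
cat >> h.py <<'E'
from scipy.optimize import minimize
S=4
box=lambda x0,x1,y0,y1,z0,z1:np.array([[x,y,z] for x in(x0,x1) for y in(y0,y1) for z in(z0,z1)])/1000.
SINK=[box(-23,23,-20,20,0,34)]; PAD=[box(-27,27,-37,37,0,10)]
SPACER=[box(-95,25,-6,6,0,16),box(-105,-75,-8,8,0,42),box(-105,-75,-22,22,0,6)]
BOARD=[box(-100,100,-120,120,0,6),box(-3,43,-110,-70,6,40)]
MAT=[box(-80,80,-35,35,0,2)]
def col(im,k):
    h=cv2.cvtColor(im,cv2.COLOR_RGB2HSV).astype(int); H,s,V=h[...,0],h[...,1],h[...,2]
    a=cv2.cvtColor(im,cv2.COLOR_RGB2LAB)[...,1].astype(int)
    return dict(blue=(H>92)&(H<122)&(s>75),orange=(s>203)&(H<26)&(V>120),silver=(s<75)&(V>110),copper=(a>157)&(s<205)&(V>100),
      board=(V<75)|(s<80),pale=(s<60)&(V>200))[k]
def tf(boxes,x,y,z,yaw):
    M=R.from_euler('z',yaw,degrees=True).as_matrix(); return [b@M.T+[x,y,z] for b in boxes]
def hullmask(n,boxes,org,shape):
    m=np.zeros(shape,np.uint8)
    for b in boxes:
        p=np.array([w2p(n,q) for q in b]); p=((p-org+.5)*S-.5)
        cv2.fillConvexPoly(m,np.round(cv2.convexHull(p.astype(np.float32))*16).astype(np.int32),1,shift=4)
    return m.astype(bool)
def fit(boxes,kinds,x,y,z,yaw,cams=('top','scene'),ims=None,pad=9,steps=(.008,8)):
    """kinds: colour names; returns x,y,yaw and per-camera IoU"""
    ims=ims or {n:arm.read_camera(n) for n in cams}; data=[]
    for n in cams:
        p=np.array([w2p(n,q) for b in tf(boxes,x,y,z,yaw) for q in b]); lo=np.maximum(np.floor(p.min(0)).astype(int)-pad,0); hi=np.ceil(p.max(0)).astype(int)+pad
        c=ims[n][lo[1]:hi[1],lo[0]:hi[0]]; c=cv2.resize(c,None,fx=S,fy=S,interpolation=cv2.INTER_CUBIC)
        m=np.any([col(c,k) for k in kinds],axis=0).astype(np.uint8)
        m=cv2.morphologyEx(cv2.morphologyEx(m,cv2.MORPH_OPEN,np.ones((5,5))),cv2.MORPH_CLOSE,np.ones((9,9))).astype(bool)
        data.append((n,m,lo))
    def ious(v): 
        o=[]
        for n,m,lo in data:
            h=hullmask(n,tf(boxes,v[0],v[1],z,v[2]),lo,m.shape); o.append((h&m).sum()/max((h|m).sum(),1))
        return o
    best=None
    x0=np.array([x,y,yaw])
    for _ in range(2):
        sx=[x0]+[x0+d for d in np.diag([steps[0],steps[0],steps[1]])]
        r=minimize(lambda v:-sum(ious(v)),x0,method='Nelder-Mead',options=dict(initial_simplex=sx,xatol=1e-4,fatol=1e-4)); x0=r.x
    return np.round(x0,4),np.round(ious(x0),3)
E
cat > m1.py <<'E'
from h import *
ims={n:arm.read_camera(n) for n in('top','scene')}
c=lambda u,v,z:p2w('top',110+u/2.85,145+v/2.85,z)
def go(nm,b,k,g,z,yaw,**q):
    for cs in (('top',),('scene',),('top','scene')): print(nm,cs,*fit(b,k,*g,z,yaw,cams=cs,ims=ims,**q))
go('board',BOARD,['board'],c(617,145,.0),0,-3,pad=6)
go('spacer',SPACER,['orange'],c(375,87,0),0,-3)
go('silver',SINK,['silver'],c(255,233,.02),.01,-2,pad=6)
go('copper',SINK,['copper'],c(67,235,.02),.01,-2,pad=6)
go('padE',PAD,['blue'],c(190,77,0),0,0)
go('padS',PAD,['blue','silver'],c(255,235,0),0,-2,pad=5)
go('padC',PAD,['blue','copper'],c(77,235,0),0,-2,pad=5)
o=arm.get_obs();M=R.from_euler('xyz',o['tool_rot'],degrees=True).as_matrix();print(M.round(3))
E
python3 m1.py
```

```text
Traceback (most recent call last):
  File "m1.py", line 6, in <module>
    go('board',BOARD,['board'],c(617,145,.0),0,-3,pad=6)
    ~~^^^^^^^^^^^^^^^^^^^^^^^^^^^^^^^^^^^^^^^^^^^^^^^^^^
  File "m1.py", line 5, in go
    for cs in (('top',),('scene',),('top','scene')): print(nm,cs,*fit(b,k,*g,z,yaw,cams=cs,ims=ims,**q))
                                                                  ~~~^^^^^^^^^^^^^^^^^^^^^^^^^^^^^^^^^^
  File "h.py", line 51, in fit
    r=minimize(lambda v:-sum(ious(v)),x0,method='Nelder-Mead',options=dict(initial_simplex=sx,xatol=1e-4,fatol=1e-4)); x0=r.x
  File "h.py", line 51, in <lambda>
    r=minimize(lambda v:-sum(ious(v)),x0,method='Nelder-Mead',options=dict(initial_simplex=sx,xatol=1e-4,fatol=1e-4)); x0=r.x
                             ~~~~^^^
  File "h.py", line 45, in ious
    h=hullmask(n,tf(boxes,v[0],v[1],z,v[2]),lo,m.shape); o.append((h&m).sum()/max((h|m).sum(),1))
  File "h.py", line 30, in hullmask
    p=np.array([w2p(n,q) for q in b]); p=((p-org+.5)*S-.5)
                ~~~^^^^^
  File "h.py", line 9, in w2p
    K,e,M=cam(n); q=K@(M.T@(np.asarray(P,float)-e)); return q[:2]/q[2]
          ~~~^^^
  File "h.py", line 5, in cam
    m=arm.camera_model(n); return np.array(m['intrinsics']),np.array(m['eye']),R.from_euler('xyz',m['orientation'],degrees=True).as_matrix()
ValueError: time passes only in moves, steps and waits
```

```bash
sed -i 's/^def cam(n):/from functools import lru_cache\n@lru_cache\ndef cam(n):/' h.py; time python3 m1.py
```

```text
board ('top',) [ 0.5412 -0.1983 -5.5535] [0.949]
board ('scene',) [ 0.5387 -0.1935 -5.3545] [0.918]
board ('top', 'scene') [ 0.5391 -0.1967 -5.0749] [0.947 0.917]
spacer ('top',) [ 0.601   0.0385 -7.1431] [0.902]
spacer ('scene',) [ 0.601   0.0396 -8.8168] [0.828]
spacer ('top', 'scene') [ 0.601   0.0387 -7.5923] [0.892 0.782]
silver ('top',) [ 0.4568  0.1561 -4.8957] [0.927]
silver ('scene',) [ 0.4585  0.1563 -4.5208] [0.782]
silver ('top', 'scene') [ 0.4573  0.1562 -4.5238] [0.925 0.777]
copper ('top',) [ 0.457   0.3352 -6.215 ] [0.79]
copper ('scene',) [ 0.4546  0.3404 -3.471 ] [0.88]
copper ('top', 'scene') [ 0.457   0.3371 -4.254 ] [0.778 0.857]
padE ('top',) [ 0.6087  0.2189 -0.5892] [0.915]
padE ('scene',) [ 0.6098  0.2208 -2.7238] [0.826]
padE ('top', 'scene') [ 0.6094  0.2186 -0.5515] [0.916 0.82 ]
padS ('top',) [ 0.4565  0.1554 -4.5207] [0.948]
padS ('scene',) [ 0.4521  0.1592 -3.6106] [0.737]
padS ('top', 'scene') [ 0.456   0.1563 -4.6192] [0.94  0.679]
padC ('top',) [ 0.4579  0.3263 -1.597 ] [0.833]
padC ('scene',) [0.4545 0.3323 1.3992] [0.651]
padC ('top', 'scene') [ 0.4561  0.3268 -0.6705] [0.831 0.617]
[[-0.     0.374 -0.928]
 [ 0.    -0.928 -0.374]
 [-1.    -0.     0.   ]]
real	0m5.374s
user	0m4.050s
sys	0m0.206s
```

```bash
cat >> h.py <<'E'
B=[.5397,-.1967,-5.3]
def b2w(x,y):
    t=np.radians(B[2]); c,s=np.cos(t),np.sin(t); return np.array([B[0]+(c*x-s*y)/1000,B[1]+(s*x+c*y)/1000])
def to(x,y,z,jaw):
    """turn about tool x first, then shift (cm, tool axes)"""
    o=arm.get_obs();M=R.from_euler('xyz',o['tool_rot'],degrees=True).as_matrix()
    now=np.degrees(np.arctan2(M[1,1],M[0,1])); t=-((jaw-now+90)%180-90)
    M2=M@R.from_euler('x',t,degrees=True).as_matrix(); d=M2.T@(np.array([x,y,z])-o['tcp_pos'])*100
    print('t%.2f turn %.1f shift cm'%(o['clock'],t),d.round(2),'jaw now %.1f tcp'%now,o['tcp_pos'].round(4),'F',o['force'].round(1),'gap %.4f'%o['finger_gap'])
E
python3 - <<'E'
from h import *
to(.5118,.0506,.15,82.4)
E
```

```text
t0.50 turn 29.5 shift cm [ 10.63 -68.34 -18.02] jaw now -68.1 tcp [ 0.2428 -0.6029  0.2563] F [-0.1 -0.4 -0.6] gap 0.0855
```

```bash
python3 -m jog '[[[0,0,0,9.8,8.5],[0,0,0,9.8,8.5],[0,0,0,9.9,8.5],[0,-4.9,-1.3,0,8.5],[0,-4.9,-1.3,0,8.5]]]'
python3 -m jog '[[[0,-4.9,-1.3,0,8.5],[0,-4.9,-1.3,0,8.5],[0,-4.9,-1.3,0,8.5],[0,-4.9,-1.3,0,8.5],[0,-4.9,-1.3,0,8.5]]]'
python3 -m jog '[[[0,-4.9,-1.3,0,8.5],[0,-4.9,-1.3,0,8.5],[0,-4.9,-1.3,0,8.5],[0,-4.9,-1.3,0,8.5],[0,-4.9,-1.3,0,8.5]]]'
python3 -m jog '[[[2.5,-2.3,-0.6,0,5],[2.5,-2.2,-0.5,0,5],[2,0,0,0,5],[0,0,0,0,5],[0,0,0,0,5]]]'
python3 - <<'E'
from h import *
to(.5118,.0506,.04,82.4)
E
```

```text
clock: 1.12
tcp_pos: [0.2818, -0.5083, 0.2562]
tool_rot: [-172.0, 90.0, 0.4]
force: [1.1, -0.2, 0.4]
finger_gap: 0.085
clock: 1.75
tcp_pos: [0.3788, -0.2734, 0.2567]
tool_rot: [136.9, 89.9, -50.6]
force: [0.0, -0.5, -0.2]
finger_gap: 0.0852
clock: 2.38
tcp_pos: [0.4755, -0.0392, 0.2568]
tool_rot: [155.9, 89.9, -31.7]
force: [0.6, -1.0, -0.4]
finger_gap: 0.0853
clock: 3.0
tcp_pos: [0.4922, 0.0023, 0.1871]
tool_rot: [177.2, 89.9, -10.4]
force: [-0.5, -0.5, 0.1]
finger_gap: 0.0501
t3.00 turn 0.0 shift cm [14.71 -5.04 -1.29] jaw now -97.6 tcp [0.4922 0.0023 0.1871] F [-0.5 -0.5  0.1] gap 0.0501
```

```bash
python3 -m jog '[[[2,-2.5,-0.65,0,5],[3,-2.54,-0.64,0,5],[4,0,0,0,5],[4,0,0,0,5],[1.7,0,0,0,5]]]'
python3 -m jog '[[[0,0,0,0,5],[0,0,0,0,1],[0,0,0,0,1],[0,0,0,0,1],[0,0,0,0,1]]]' 40
python3 -m jog '[[[0,0,0,0,1],[0,0,0,0,1]]]'
python3 - <<'E'
from h import *
ims={n:arm.read_camera(n) for n in('top','scene')}
a=cv2.resize(ims['scene'][160:260,250:350],(560,560),interpolation=2)
cv2.imwrite('pics/g1.png',a[:,:,::-1])
E
```

```text
clock: 3.62
tcp_pos: [0.5109, 0.0501, 0.0384]
tool_rot: [31.6, 89.9, -156.0]
force: [-0.4, 0.3, -0.2]
finger_gap: 0.0499
clock: 4.25
tcp_pos: [0.5126, 0.0509, 0.041]
tool_rot: [-174.3, 89.8, -1.8]
force: [-0.8, -0.4, 6.5]
finger_gap: 0.0155
clock: 4.5
tcp_pos: [0.5126, 0.0509, 0.041]
tool_rot: [-174.7, 89.8, -2.3]
force: [-1.0, -0.4, 6.9]
finger_gap: 0.0153
```

View pics/g1.png

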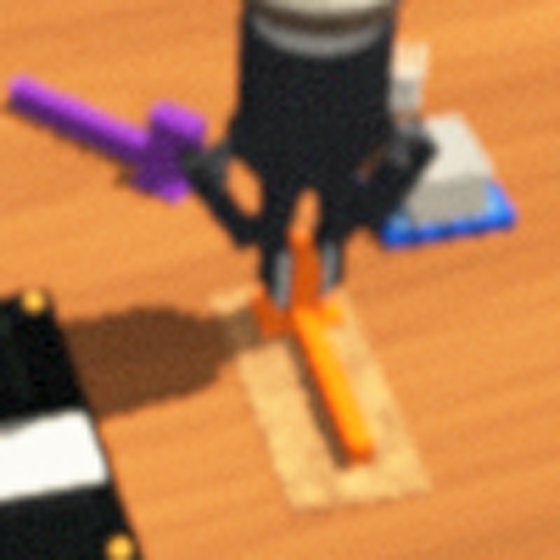

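```bash
python3 -m jog '[[[-3,0,0,0,1],[-4,0,0,0,1],[-4,0,0,0,1],[0,0,0,0,1]]]'
python3 - <<'E'
from h import *
print(arm.tip_reach)
to(*b2w(-69,-56),.10,84.7)
E
```

```text
clock: 5.1
tcp_pos: [0.5137, 0.0511, 0.1529]
tool_rot: [-174.9, 89.6, -2.5]
force: [1.4, -0.1, -0.4]
finger_gap: 0.0154
0.025
t5.10 turn -2.3 shift cm [ 5.27 30.04  2.06] jaw now -97.6 tcp [0.5137 0.0511 0.1529] F [ 1.4 -0.1 -0.4] gap 0.0154
```

```bash
python3 -m jog '[[[0,0,0,-2.3,1],[0,5,0.34,0,1],[0,5,0.34,0,1],[0,5,0.34,0,1],[0,5,0.34,0,1]]]'
python3 -m jog '[[[0,5,0.34,0,1],[0,5.04,0.36,0,1],[3,0,0,0,1],[2.3,0,0,0,1],[0,0,0,0,1]]]'
python3 - <<'E'
from h import *
to(*b2w(-69,-56),.047,84.7)
ims={n:arm.read_camera(n) for n in('top','scene')}
for cs in (('top',),('scene',)): print(fit(SPACER[:1],['orange'],*b2w(20,-56),.06,-5.3,cams=cs,ims=ims),b2w(20,-56))
top=ims['top'][150:250,270:390];top=cv2.resize(top,None,fx=3.3,fy=3.3,interpolation=2)
sc=ims['scene'][190:290,170:290];sc=cv2.resize(sc,None,fx=3.3,fy=3.3,interpolation=2)
cv2.imwrite('pics/p1.png',np.hstack([top,sc])[:,:,::-1])
E
```

```text
clock: 5.72
tcp_pos: [0.4778, -0.1483, 0.1479]
tool_rot: [-19.1, 89.9, 155.7]
force: [0.5, -0.1, 0.1]
finger_gap: 0.0156
clock: 6.35
tcp_pos: [0.4606, -0.2453, 0.0935]
tool_rot: [-27.8, 89.6, 147.0]
force: [0.0, 0.1, -0.5]
finger_gap: 0.0155
t6.35 turn 0.1 shift cm [ 4.65  0.05 -0.56] jaw now -95.2 tcp [ 0.4606 -0.2453  0.0935] F [ 0.   0.1 -0.5] gap 0.0155
(array([ 0.5585, -0.2554, -5.8181]), array([0.416])) [ 0.55444174 -0.25430799]
(array([ 0.5541, -0.2519, -3.6951]), array([0.567])) [ 0.55444174 -0.25430799]
```

View pics/p1.png

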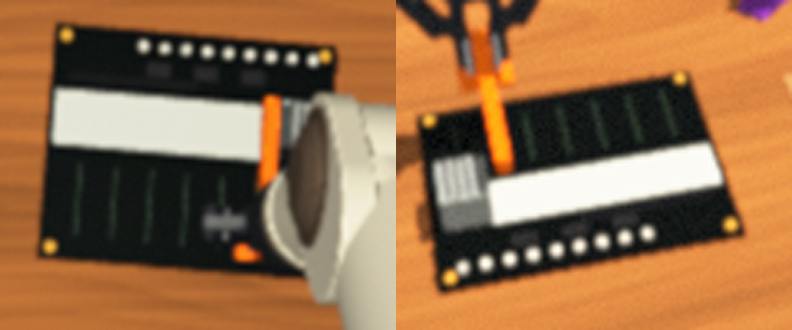

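```bash
python3 -m jog '[[[2,0,-0.56,0,1],[1.5,0.05,0,0,1],[0.6,0,0,0,1],[0,0,0,0,1]]]'
python3 -m jog '[[[0.3,0,0,0,1],[0,0,0,0,1]]]'
python3 - <<'E'
from h import *
to(*b2w(-69,-64),.047,84.7)
E
```

```text
clock: 6.95
tcp_pos: [0.4683, -0.2472, 0.0552]
tool_rot: [-19.6, 90.0, 155.2]
force: [-0.1, -0.4, -0.4]
finger_gap: 0.0151
clock: 7.2
tcp_pos: [0.4687, -0.2475, 0.0525]
tool_rot: [152.7, 90.0, -32.5]
force: [-0.5, 0.7, -1.0]
finger_gap: 0.0153
t7.20 turn 0.0 shift cm [0.55 0.68 0.3 ] jaw now -95.3 tcp [ 0.4687 -0.2475  0.0525] F [-0.5  0.7 -1. ] gap 0.0153
```

```bash
python3 -m jog '[[[0.4,0,0.2,0,1],[0,0,0,0,1]]]'
python3 -m jog '[[[0.15,0,0,0,1],[0,0,0,0,1]]]'
python3 -m jog '[[[0.1,0,0,0,1],[0,0,0,0,1]]]'
python3 -m jog '[[[0,0.3,0,0,1],[0,0,0,0,1]]]'
python3 -m jog '[[[0,0.2,0,0,1],[0,0,0,0,1]]]'
```

```text
clock: 7.45
tcp_pos: [0.4661, -0.2472, 0.048]
tool_rot: [-10.1, 90.0, 164.7]
force: [-0.6, 0.6, -0.8]
finger_gap: 0.0153
clock: 7.7
tcp_pos: [0.4666, -0.2472, 0.0467]
tool_rot: [-109.5, 90.0, 65.2]
force: [0.1, 0.1, -1.1]
finger_gap: 0.0157
clock: 7.95
tcp_pos: [0.4666, -0.2472, 0.0458]
tool_rot: [-73.7, 90.0, 101.1]
force: [-1.0, -0.5, -0.0]
finger_gap: 0.0149
clock: 8.2
tcp_pos: [0.4663, -0.2507, 0.0458]
tool_rot: [118.1, 90.0, -67.2]
force: [0.0, 0.0, 0.7]
finger_gap: 0.0154
clock: 8.45
tcp_pos: [0.4661, -0.2524, 0.0458]
tool_rot: [-170.1, 90.0, 4.6]
force: [-0.0, -0.2, -0.4]
finger_gap: 0.0153
```

```bash
for i in 1; do python3 -m jog '[[[0.1,0.1,0,0,1],[0,0,0,0,1]]]'
python3 -m jog '[[[0,0.1,0,0,1],[0,0,0,0,1]]]'
python3 -m jog '[[[0,0.1,0,0,1],[0,0,0,0,1]]]'
done
python3 - <<'E'
from h import *
crop('scene','c1',170,190,290,290,6)
E
```

```text
clock: 8.7
tcp_pos: [0.4662, -0.2527, 0.045]
tool_rot: [-102.4, 90.0, 72.3]
force: [-0.9, 0.3, 3.0]
finger_gap: 0.0156
clock: 8.95
tcp_pos: [0.4662, -0.2529, 0.045]
tool_rot: [-87.9, 89.9, 86.9]
force: [-0.8, 4.1, 4.7]
finger_gap: 0.0153
clock: 9.2
tcp_pos: [0.4661, -0.2531, 0.045]
tool_rot: [-84.0, 89.9, 90.9]
force: [-0.9, 6.5, 5.4]
finger_gap: 0.0153
```

View pics/c1.png

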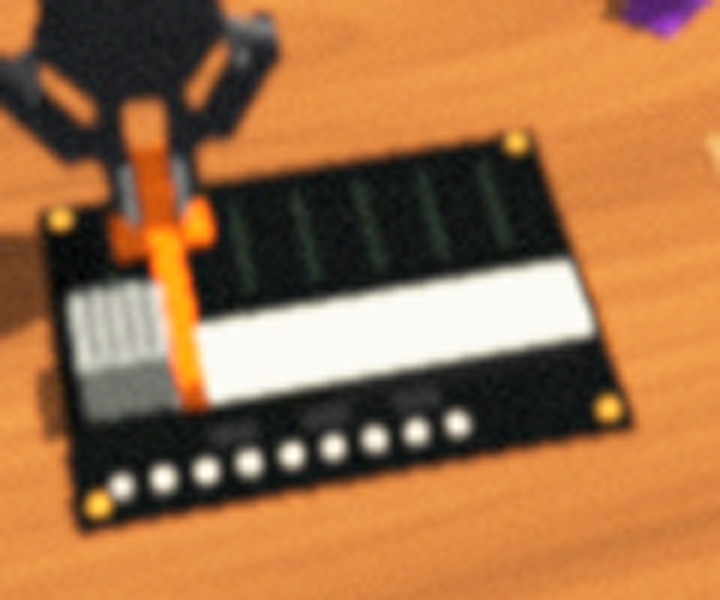

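```bash
sed -i 's/^B=.*/B=[.5397,-.1953,-5.3]/' h.py
python3 -m jog '[[[-0.1,-0.15,0,0,1],[0,0,0,0,4],[0,0,0,0,4],[0,0,0,0,4],[-3,0,0,0,4]]]'
python3 -m jog '[[[-4,0,0,0,8.5],[-4,0,0,0,8.5],[0,0,0,0,8.5]]]'
python3 - <<'E'
from h import *
to(.4575,.1562,.12,-4.6)
E
```

```text
clock: 9.88
tcp_pos: [0.4642, -0.2533, 0.0743]
tool_rot: [-23.8, 89.7, 150.9]
force: [-0.2, 0.6, 0.6]
finger_gap: 0.04
clock: 10.25
tcp_pos: [0.4682, -0.2551, 0.159]
tool_rot: [150.5, 89.6, -34.8]
force: [0.2, -0.2, -0.5]
finger_gap: 0.0852
t10.25 turn 89.3 shift cm [ 3.74  4.38 40.92] jaw now -95.3 tcp [ 0.4682 -0.2551  0.159 ] F [ 0.2 -0.2 -0.5] gap 0.0852
```

```bash
python3 -m jog '[[[0,0,0,9.9,8.5],[0,0,0,9.9,8.5],[0,0,0,9.9,8.5],[0,0,0,9.9,8.5],[0,0,0,9.9,8.5]]]'
python3 -m jog '[[[0,0,0,9.9,8.5],[0,0,0,9.9,8.5],[0,0,0,9.9,8.5],[0,0,0,10.1,8.5],[0,0.5,5.1,0,8.5]]]'
python3 -m jog '[[[0,0.5,5.1,0,8.5],[0,0.5,5.1,0,8.5],[0,0.5,5.1,0,8.5],[0,0.5,5.1,0,8.5],[0,0.5,5.1,0,8.5]]]'
python3 -m jog '[[[0,0.5,5.1,0,8.5],[0,0.9,5.1,0,8.5],[0,0,0,0,8.5]]]'
python3 - <<'E'
from h import *
to(.4575,.1562,.12,-4.6); print(arm.get_obs()['qpos'].round(0))
ims={n:arm.read_camera(n) for n in('top','scene')}
print(fit(SPACER,['orange'],*b2w(20,-64),.006,-5.3,ims=ims,steps=(.004,4)),b2w(20,-64))
print(fit(SINK,['silver'],.4573,.1562,.01,-4.6,cams=('scene',),ims=ims,pad=6))
E
```

```text
clock: 10.88
tcp_pos: [0.4652, -0.2537, 0.1546]
tool_rot: [34.3, 89.9, 159.2]
force: [0.4, 1.0, 0.1]
finger_gap: 0.0849
clock: 11.5
tcp_pos: [0.4573, -0.21, 0.1509]
tool_rot: [81.3, 89.2, 171.7]
force: [0.8, 2.2, -1.0]
finger_gap: 0.0853
clock: 12.12
tcp_pos: [0.4321, 0.0178, 0.1514]
tool_rot: [76.1, 88.9, 166.9]
force: [0.0, -0.8, -0.9]
finger_gap: 0.0853
clock: 12.5
tcp_pos: [0.4158, 0.122, 0.1505]
tool_rot: [95.0, 88.8, -173.6]
force: [-0.6, -1.4, -0.3]
finger_gap: 0.0858
t12.50 turn 6.0 shift cm [ 2.95 -3.95  3.75] jaw now -178.6 tcp [0.4158 0.122  0.1505] F [-0.6 -1.4 -0.3] gap 0.0858
[ -80.   45.   82.  125.  -52.   62. -147.]
(array([ 0.5554, -0.2617, -5.5749]), array([0.834, 0.723])) [ 0.55370278 -0.26087379]
(array([ 0.4584,  0.1562, -4.7794]), array([0.781]))
```

```bash
python3 -m jog '[[[0,0,0,-10.2,8.5],[0,0,0,-10.2,8.5],[0,0,0,-10.2,8.5],[0,0,0,-10.2,8.5],[0,0,0,-10.2,8.5]]]'
python3 -m jog '[[[0,0,0,-10.2,8.5],[0,0,0,-10.2,8.5],[0,0,0,-10.2,8.5],[0,0,0,-10.2,8.5],[0,0,0,-10.2,8.5]]]'
python3 -m jog '[[[0,0,0,-10.2,8.5],[0,0,0,-10.2,8.5],[0,0,0,-10.2,8.5],[0,0,0,-10.2,8.5],[0,0,0,-10.2,8.5]]]'
python3 -m jog '[[[0,0,0,-10.5,8.5],[0,0,0,-10.5,8.5],[0,0,0,0,8.5]]]'
python3 - <<'E'
from h import *
to(.4577,.1562,.12,-4.6); print(arm.get_obs()['qpos'].round(0))
E
```

```text
clock: 13.22
tcp_pos: [0.4175, 0.1167, 0.1527]
tool_rot: [16.0, 88.9, 158.0]
force: [-0.4, -0.5, -0.0]
finger_gap: 0.0849
clock: 13.85
tcp_pos: [0.4176, 0.1167, 0.1529]
tool_rot: [-36.3, 88.9, 156.6]
force: [-0.1, -0.3, -0.2]
finger_gap: 0.0852
clock: 14.48
tcp_pos: [0.4178, 0.1167, 0.1531]
tool_rot: [-87.7, 88.9, 156.3]
force: [-0.2, 0.6, -1.0]
finger_gap: 0.0847
clock: 14.85
tcp_pos: [0.4178, 0.117, 0.1531]
tool_rot: [-108.6, 88.9, 156.0]
force: [0.6, 0.5, -1.0]
finger_gap: 0.0849
t14.85 turn -0.9 shift cm [ 3.27  3.72 -4.21] jaw now -5.5 tcp [0.4178 0.117  0.1531] F [ 0.6  0.5 -1. ] gap 0.0849
[-55.  18.  42. 125. -18.  44.  -6.]
```

```bash
python3 -m jog '[[[1,1.9,-2.1,-0.9,8.5],[2.2,1.8,-2.1,0,8.5],[0,0,0,0,8.5]]]'
python3 - <<'E'
from h import *
to(.4577,.1562,.046,-4.6); print(arm.get_obs()['tool_rot'])
E
```

```text
clock: 15.22
tcp_pos: [0.4575, 0.1576, 0.1189]
tool_rot: [-99.2, 88.9, 166.3]
force: [0.2, -0.1, 0.1]
finger_gap: 0.085
t15.22 turn 0.1 shift cm [7.28 0.17 0.17] jaw now -4.5 tcp [0.4575 0.1576 0.1189] F [ 0.2 -0.1  0.1] gap 0.0850
[-99.22413284  88.85408603 166.31414257]
```

```bash
python3 -m jog '[[[3,0.17,0.17,0,8.5],[3,0,0,0,8.5],[1.3,0,0,0,8.5],[0,0,0,0,8.5],[0,0,0,0,4]]]'
python3 -m jog '[[[0,0,0,0,4],[0,0,0,0,4],[0,0,0,0,4],[0,0,0,0,4]]]' 40
python3 - <<'E'
from h import *
to(.4577,.1562,.046,-4.6)
E
```

```text
clock: 15.85
tcp_pos: [0.4578, 0.1562, 0.0478]
tool_rot: [-105.4, 88.9, 160.3]
force: [-0.5, 0.6, 0.3]
finger_gap: 0.0695
clock: 16.35
tcp_pos: [0.4577, 0.1566, 0.0478]
tool_rot: [-106.7, 88.9, 159.0]
force: [-1.6, -0.2, 7.4]
finger_gap: 0.0454
t16.35 turn 0.3 shift cm [0.18 0.01 0.04] jaw now -4.3 tcp [0.4577 0.1566 0.0478] F [-1.6 -0.2  7.4] gap 0.0454
```

```bash
python3 -m jog '[[[-2,0,0,0,4],[-3,0,0,0,4],[-3,0,0,0,4],[0,0,0,0,4]]]' 50
python3 - <<'E'
from h import *
to(*b2w(20,-33),.10,-5.3)
E
```

```text
clock: 16.85
tcp_pos: [0.4602, 0.1566, 0.1288]
tool_rot: [-114.6, 89.0, 151.2]
force: [-0.2, 0.2, -1.8]
finger_gap: 0.0452
t16.85 turn 1.1 shift cm [ 2.41 13.21 37.62] jaw now -4.2 tcp [0.4602 0.1566 0.1288] F [-0.2  0.2 -1.8] gap 0.0452
```

```bash
python3 -m jog '[[[0,0,0,1.1,4],[0,1.65,4.7,0,4],[0,1.65,4.7,0,4],[0,1.65,4.7,0,4],[0,1.65,4.7,0,4]]]'
python3 -m jog '[[[0,1.65,4.7,0,4],[0,1.65,4.7,0,4],[0,1.65,4.7,0,4],[2,1.65,4.7,0,4],[0,0,0,0,4]]]'
python3 - <<'E'
from h import *
to(*b2w(20,-33),.055,-5.3); print(arm.get_obs()['tool_rot'])
E
```

```text
clock: 17.48
tcp_pos: [0.506, -0.0388, 0.1233]
tool_rot: [-99.2, 88.7, 165.5]
force: [0.5, -0.2, -1.3]
finger_gap: 0.045
clock: 18.1
tcp_pos: [0.5518, -0.2361, 0.0999]
tool_rot: [-92.0, 88.6, 172.2]
force: [-0.9, 0.9, -0.7]
finger_gap: 0.045
t18.10 turn -0.5 shift cm [ 4.48  0.53 -0.64] jaw now -5.8 tcp [ 0.5518 -0.2361  0.0999] F [-0.9  0.9 -0.7] gap 0.0450
[-91.97122244  88.62609288 172.22450135]
```

```bash
python3 -m jog '[[[2,0.25,-0.3,-0.5,4],[2.4,0.28,-0.34,0,4],[0,0,0,0,4]]]'
python3 - <<'E'
from h import *
to(*b2w(20,-33),.044,-5.3)
im=arm.read_camera('scene'); crop('scene','c2',170,190,290,290,6,im[:,:,::-1].copy())
E
```

```text
clock: 18.48
tcp_pos: [0.558, -0.221, 0.0552]
tool_rot: [-104.9, 88.5, 160.4]
force: [-0.1, 0.6, -1.1]
finger_gap: 0.0449
t18.48 turn 0.6 shift cm [ 1.11 -0.03  0.92] jaw now -4.7 tcp [ 0.558  -0.221   0.0552] F [-0.1  0.6 -1.1] gap 0.0449
```

View pics/c2.png

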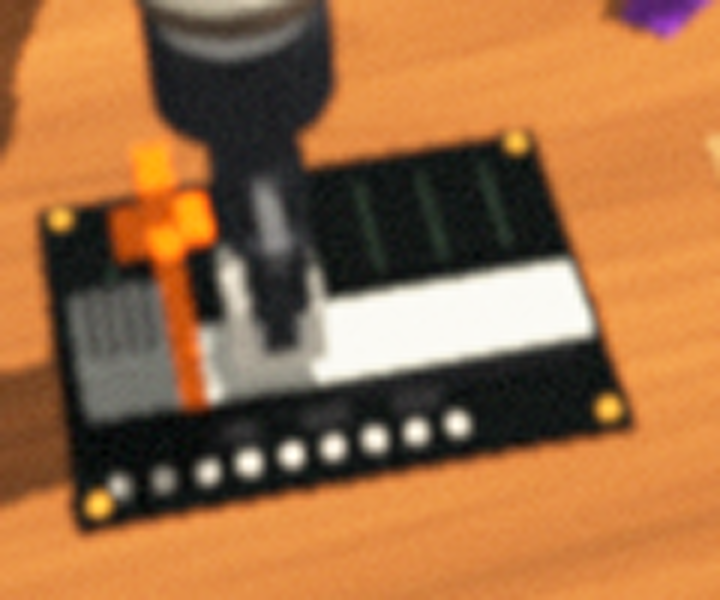

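```bash
python3 -m jog '[[[0.8,0,0,0.6,4],[0,0,0,0,4],[0,0,0,0,4]]]'
python3 - <<'E'
from h import *
to(*b2w(20,-33),.0445,-5.3)
E
python3 -m jog '[[[0.3,0,0,0,4],[0,0,0,0,4],[0,0,0,0,4]]]'
```

```text
clock: 18.9
tcp_pos: [0.5596, -0.2247, 0.051]
tool_rot: [-100.9, 88.9, 163.6]
force: [0.3, 0.1, -1.0]
finger_gap: 0.0449
t18.90 turn -0.2 shift cm [ 0.65 -0.24  0.56] jaw now -5.5 tcp [ 0.5596 -0.2247  0.051 ] F [ 0.3  0.1 -1. ] gap 0.0449
clock: 19.27
tcp_pos: [0.5593, -0.2245, 0.0476]
tool_rot: [-101.1, 88.8, 163.4]
force: [-0.5, 0.4, -1.5]
finger_gap: 0.0448
```

```bash
python3 -m jog '[[[0.2,-0.15,0,0,4],[0,0,0,0,4]]]'
python3 -m jog '[[[0.1,0,0.3,0,4],[0,0,0,0,4]]]'
python3 -m jog '[[[0.05,0,0.1,0,4],[0,0,0,0,4]]]'
python3 -m jog '[[[0,0,0.2,0,4],[0,0,0,0,4]]]'
```

```text
clock: 19.52
tcp_pos: [0.5574, -0.2242, 0.0453]
tool_rot: [-101.2, 88.8, 163.4]
force: [0.1, -0.6, -2.0]
finger_gap: 0.0454
clock: 19.77
tcp_pos: [0.5574, -0.2278, 0.0445]
tool_rot: [-100.1, 88.8, 164.4]
force: [-0.6, -0.9, -0.6]
finger_gap: 0.045
clock: 20.02
tcp_pos: [0.5574, -0.2283, 0.044]
tool_rot: [-101.1, 88.8, 163.4]
force: [-0.1, 0.8, -1.5]
finger_gap: 0.0452
clock: 20.27
tcp_pos: [0.5571, -0.2306, 0.0441]
tool_rot: [-100.2, 88.8, 164.4]
force: [-0.5, 0.8, -0.9]
finger_gap: 0.0449
```

```bash
python3 -m jog '[[[0.1,0,0.2,0,4],[0,0,0,0,4]]]'
python3 -m jog '[[[0.05,0,0.15,0,4],[0,0,0,0,4]]]'
python3 -m jog '[[[0,0,0.1,0,4],[0,0,0,0,4]]]'
python3 - <<'E'
from h import *
to(*b2w(20,-38),.044,-5.3)
E
```

```text
clock: 20.52
tcp_pos: [0.5572, -0.2308, 0.044]
tool_rot: [-108.7, 88.8, 155.9]
force: [-3.3, 5.0, 9.8]
finger_gap: 0.0451
clock: 20.78
tcp_pos: [0.5572, -0.2311, 0.044]
tool_rot: [-113.5, 88.7, 151.1]
force: [-3.9, 7.5, 14.8]
finger_gap: 0.0448
clock: 21.02
tcp_pos: [0.5576, -0.2321, 0.044]
tool_rot: [-113.3, 88.8, 151.3]
force: [-2.9, 7.9, 14.3]
finger_gap: 0.045
t21.02 turn -0.0 shift cm [-0.   -0.12  0.3 ] jaw now -5.3 tcp [ 0.5576 -0.2321  0.044 ] F [-2.9  7.9 14.3] gap 0.0450
```

```bash
python3 -m jog '[[[-0.12,0,0,0,4],[0,0,0,0,4]]]'
python3 -m jog '[[[0,0,0.15,0,4],[0,0,0,0,4]]]'
python3 -m jog '[[[0,0,0.15,0,4],[0,0,0,0,4]]]'
```

```text
clock: 21.28
tcp_pos: [0.557, -0.2349, 0.044]
tool_rot: [-101.2, 88.9, 163.4]
force: [-0.5, 1.0, 3.1]
finger_gap: 0.0451
clock: 21.52
tcp_pos: [0.557, -0.2353, 0.044]
tool_rot: [-105.8, 88.8, 158.8]
force: [-0.4, 3.8, 6.4]
finger_gap: 0.0452
clock: 21.78
tcp_pos: [0.557, -0.2354, 0.044]
tool_rot: [-110.6, 88.8, 154.0]
force: [-1.3, 6.6, 7.5]
finger_gap: 0.0452
```

Run:
```python
from h import *
to(*b2w(20,-38),.044,-5.3)
crop('top','c3',270,150,390,250,6)
```

```text
t21.77 turn -0.1 shift cm [ 0.   -0.1  -0.03] jaw now -5.4 tcp [ 0.557  -0.2354  0.044 ] F [-1.3  6.6  7.5] gap 0.0452
```

View pics/c3.png

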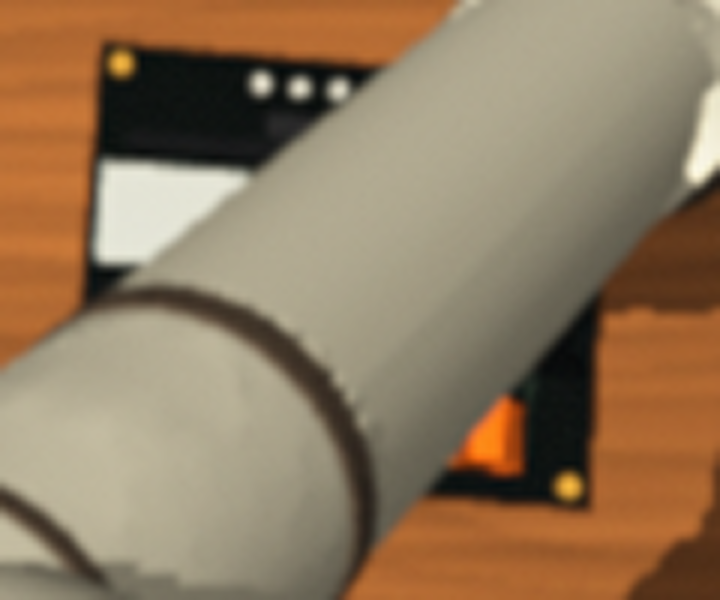

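```bash
python3 -m jog '[[[0,0,-0.2,0,4],[0,0,0,0,7],[0,0,0,0,8],[0,0,0,0,8],[-2,0,0,0,8]]]'
python3 -m jog '[[[-4,0,0,0,8],[-4,0,0,0,8],[0,0,4,0,8],[0,0,4,0,8],[0,0,0,0,8]]]'
python3 -m jog '[[[0,0,4,0,8],[0,0,4,0,8],[0,0,4,0,8],[0,0,0,0,8]]]'
cat > chk.py <<'E'
from h import *
ims={n:arm.read_camera(n) for n in('top','scene')}
cv2.imwrite('pics/chk.png',np.hstack([cv2.resize(ims['top'][150:250,270:390],None,fx=3.3,fy=3.3,interpolation=2),cv2.resize(ims['scene'][190:290,170:290],None,fx=3.3,fy=3.3,interpolation=2)])[:,:,::-1])
cs=[('top',),('scene',)]
for c in cs:
    for k,p in dict(yaw=0).items():
        print(c,'spacer',fit(SPACER,['orange'],*b2w(20,-64),.006,-5.3,cams=c,ims=ims,steps=(.004,3)), b2w(20,-64).round(4))
    print(c,'board',fit(BOARD[:1],['board'],*B[:2],0,-5.3,cams=c,ims=ims,pad=3,steps=(.004,3)))
E
python3 chk.py
```

```text
clock: 22.45
tcp_pos: [0.5556, -0.2356, 0.0629]
tool_rot: [-100.7, 88.6, 163.8]
force: [0.3, 0.5, 1.0]
finger_gap: 0.0799
clock: 23.08
tcp_pos: [0.5494, -0.3212, 0.1457]
tool_rot: [-89.5, 89.0, 174.7]
force: [-0.2, -0.3, -0.0]
finger_gap: 0.0799
clock: 23.58
tcp_pos: [0.5375, -0.4396, 0.1443]
tool_rot: [-91.0, 88.9, 173.3]
force: [-0.5, 0.3, 0.4]
finger_gap: 0.0799
('top',) spacer (array([ 0.5546, -0.2643, -7.5982]), array([0.771])) [ 0.5537 -0.2609]
('top',) board (array([ 0.5374, -0.1981, -5.4262]), array([0.843]))
('scene',) spacer (array([ 0.5569, -0.2609, -6.1063]), array([0.78])) [ 0.5537 -0.2609]
('scene',) board (array([ 0.5385, -0.1935, -5.4167]), array([0.847]))
```

View pics/chk.png

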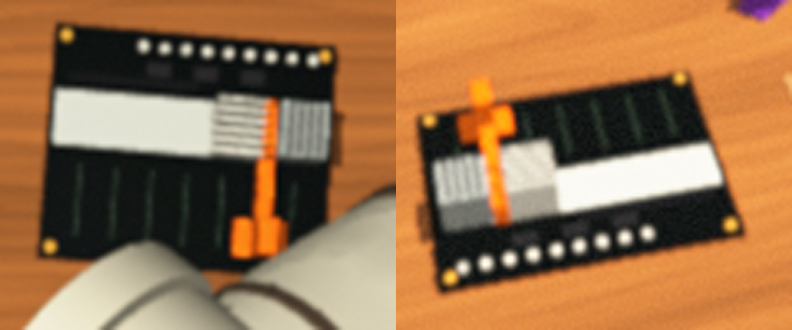

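```bash
python3 -m jog '[[[0,0,0,-10,5],[0,0,0,-10,5],[0,0,0,-10,5],[0,0,0,-10,5],[0,0,0,-10,5]]]'
python3 -m jog '[[[0,0,0,-10,5],[0,0,0,-10,5],[0,0,0,-10,5],[0,0,0,-10,5],[0,0,0,0,5]]]'
python3 -m jog '[[[0,0,0,0,5],[0,0,0,0,5]]]'
python3 - <<'E'
from h import *
to(*b2w(-69,-64),.12,84.7);print(arm.get_obs()['qpos'].round(0))
im=arm.read_camera('scene')[190:290,170:290]; s=6.6
im=cv2.resize(im,None,fx=s,fy=s,interpolation=2)[:,:,::-1].copy()
for (bx,by,bb,z,c) in((20,-38,SINK,.006,(0,0,255)),(0,0,BOARD[:1],0,(0,255,0))):
    P=np.array([np.r_[b2w(q[0]*1000+bx,q[1]*1000+by),q[2]+z] for q in bb[0]])
    p=np.array([w2p('scene',q) for q in P]); p=((p-[170,190]+.5)*s-.5)
    for i in range(8):
        for j in range(i):
            if bin(i^j).count('1')==1: cv2.line(im,*[tuple(int(a) for a in p[k]) for k in(i,j)],c,1)
P=[w2p('scene',np.r_[b2w(x,y),.006]) for x,y in((-3,-70),(43,-70),(43,115),(-3,115))]
cv2.polylines(im,[((np.array(P)-[170,190]+.5)*s-.5).astype(int)],True,(255,0,0),1)
cv2.imwrite('pics/ov.png',im[:600])
E
```

```text
clock: 24.3
tcp_pos: [0.541, -0.4327, 0.1433]
tool_rot: [-155.4, 88.8, 159.7]
force: [0.0, -1.1, 0.1]
finger_gap: 0.0499
clock: 24.92
tcp_pos: [0.5408, -0.4333, 0.1434]
tool_rot: [165.1, 88.9, 159.7]
force: [1.1, -0.3, -0.1]
finger_gap: 0.0498
clock: 25.18
tcp_pos: [0.5399, -0.4349, 0.143]
tool_rot: [169.0, 88.8, 163.4]
force: [0.2, -0.3, 0.0]
finger_gap: 0.0502
t25.18 turn -0.2 shift cm [ 2.55 17.44 -9.08] jaw now 84.5 tcp [ 0.5399 -0.4349  0.143 ] F [ 0.2 -0.3  0. ] gap 0.0502
[ 25.  39.  17.  87. -12.  57. 130.]
```

View pics/ov.png

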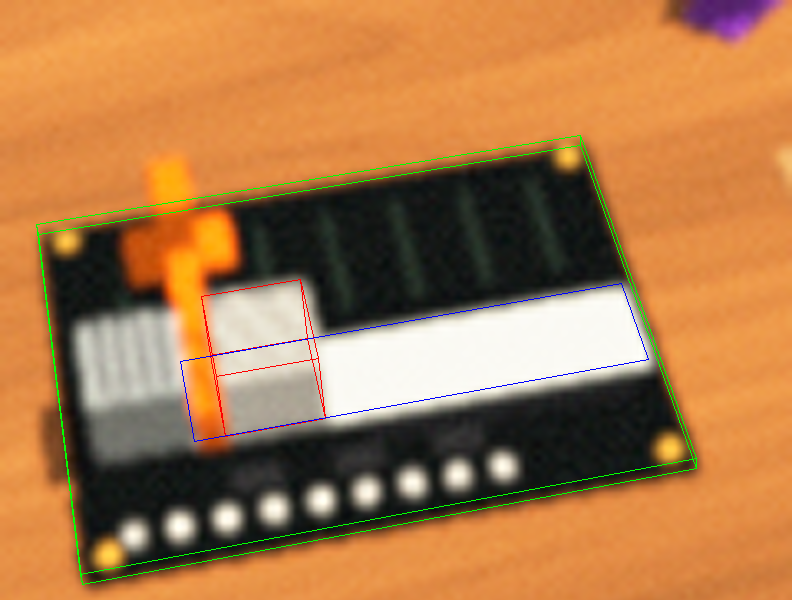

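```bash
python3 -m jog '[[[0,0,0,10,5],[0,0,0,10,5],[0,0,0,10,5],[0,0,0,10,5],[0,0,0,10,5]]]' >/dev/null
python3 -m jog '[[[0,0,0,10,5],[0,0,0,10,5],[0,0,0,10,5],[0,0,0,10,5],[0,0,0,10,5]]]' >/dev/null
python3 -m jog '[[[0,0,0,10,5],[0,0,0,10,5],[0,0,0,10,5],[0,0,0,10,5],[0,0,0,10,5]]]' >/dev/null
python3 -m jog '[[[0,0,0,10,5],[0,0,0,10,5],[0,0,0,9.8,5],[0,-4.36,2.27,0,5],[0,-4.36,2.27,0,5]]]'
python3 -m jog '[[[0,-4.36,2.27,0,5],[0,-4.36,2.27,0,5],[0,0,0,0,5],[0,0,0,0,5]]]'
python3 - <<'E'
from h import *
to(*b2w(-69,-64),.046,84.7);print(arm.get_obs()['qpos'].round(0))
E
```

```text
clock: 27.72
tcp_pos: [0.5019, -0.3437, 0.1439]
tool_rot: [-9.5, 88.8, 165.1]
force: [0.1, 0.5, 0.6]
finger_gap: 0.0501
clock: 28.22
tcp_pos: [0.466, -0.2535, 0.1459]
tool_rot: [-10.4, 88.9, 164.4]
force: [1.0, -0.1, 0.6]
finger_gap: 0.0501
t28.23 turn 0.1 shift cm [ 9.99 -0.04 -0.08] jaw now -95.2 tcp [ 0.466  -0.2535  0.1459] F [ 1.  -0.1  0.6] gap 0.0501
[-21.  40.  64. 113. -43.  57. -32.]
```

```bash
python3 -m jog '[[[4,0,0,0,5],[4,0,-0.1,0,5],[1.8,0,0,0,5],[0,0,0,0,5],[0,0,0,0,1]]]'
python3 -m jog '[[[0,0,0,0,1],[0,0,0,0,1],[0,0,0,0,1],[0,0,0,0,1],[0,0,0,0,1]]]' 40
python3 - <<'E'
from h import *
o=arm.get_obs()['tcp_pos'];to(o[0],o[1],o[2]+.04,84.7)
E
```

```text
clock: 28.85
tcp_pos: [0.4649, -0.2543, 0.0486]
tool_rot: [-8.7, 88.9, 166.0]
force: [-0.1, 0.1, 0.6]
finger_gap: 0.0327
clock: 29.48
tcp_pos: [0.4651, -0.2532, 0.0487]
tool_rot: [-12.0, 89.0, 162.8]
force: [-0.8, 1.2, 5.8]
finger_gap: 0.0151
t29.48 turn 0.1 shift cm [-4.   -0.01  0.07] jaw now -95.2 tcp [ 0.4651 -0.2532  0.0487] F [-0.8  1.2  5.8] gap 0.0151
```

```bash
python3 -m jog '[[[-1,0,0.02,0,1],[-3,0,0.05,0,1],[-3,0,0,0,1],[0,0,0,0,1],[0,0,0,0,1]]]'
python3 - <<'E'
from h import *
to(*b2w(-69,-6),.075,84.7)
ims={'scene':arm.read_camera('scene'),'top':arm.read_camera('top')}
print(fit(SINK,['silver'],*b2w(20,-38),.006,-5.3,cams=('top',),ims=ims,pad=1,steps=(.003,3)))
print(fit(PAD,['blue'],.456,.1557,0,-4.6,cams=('scene',),ims=ims),fit(PAD,['blue'],.6092,.2190,0,-.5,cams=('scene',),ims=ims))
E
```

```text
clock: 30.1
tcp_pos: [0.4649, -0.2528, 0.1173]
tool_rot: [-13.1, 88.8, 161.7]
force: [-0.5, 0.2, -0.9]
finger_gap: 0.0155
t30.10 turn 0.1 shift cm [ 4.26 -5.8  -0.1 ] jaw now -95.2 tcp [ 0.4649 -0.2528  0.1173] F [-0.5  0.2 -0.9] gap 0.0155
(array([ 0.5538, -0.235 , -1.3978]), array([0.734]))
(array([ 0.456 ,  0.1558, -5.0022]), array([0.814])) (array([ 0.6092,  0.2214, -2.1078]), array([0.826]))
```

```bash
python3 -m jog '[[[0,-2.9,-0.05,0,1],[2,-2.9,-0.05,0,1],[2.3,0,0,0,1],[1.9,0,0.1,0,1],[0,0,0,0,1]]]'
python3 -m jog '[[[0.3,0,0,0,1],[0,0,0,0,1]]]'
python3 - <<'E'
from h import *
to(*b2w(-69,-12),.0487,84.7)
E
```

```text
clock: 30.82
tcp_pos: [0.4675, -0.1953, 0.0542]
tool_rot: [-10.0, 88.7, 164.6]
force: [0.3, -0.1, -0.5]
finger_gap: 0.0152
clock: 31.08
tcp_pos: [0.4692, -0.1958, 0.0531]
tool_rot: [-10.8, 88.9, 163.9]
force: [-0.4, 0.6, 1.1]
finger_gap: 0.0151
t31.07 turn 0.0 shift cm [ 0.43  0.5  -0.12] jaw now -95.3 tcp [ 0.4692 -0.1958  0.0531] F [-0.4  0.6  1.1] gap 0.0151
```

```bash
python3 -m jog '[[[0.2,0,-0.1,0,1],[0,0,0,0,1]]]'
python3 -m jog '[[[0.15,0,0,0,1],[0,0,0,0,1]]]'
python3 - <<'E'
from h import *
to(*b2w(-69,-12),.0487,84.7)
E
```

```text
clock: 31.32
tcp_pos: [0.4702, -0.1953, 0.0508]
tool_rot: [-11.6, 88.9, 163.1]
force: [0.2, 0.1, -0.9]
finger_gap: 0.0156
clock: 31.58
tcp_pos: [0.4699, -0.1952, 0.0491]
tool_rot: [-11.5, 88.8, 163.3]
force: [0.1, 0.0, -0.8]
finger_gap: 0.0154
t31.57 turn 0.1 shift cm [ 0.03  0.57 -0.06] jaw now -95.2 tcp [ 0.4699 -0.1952  0.0491] F [ 0.1  0.  -0.8] gap 0.0154
```

```bash
python3 -m jog '[[[0.05,0.3,0,0,1],[0,0,0,0,1]]]'
python3 -m jog '[[[0,0.1,0,0,1],[0,0,0,0,1]]]'
python3 -m jog '[[[0,0.1,0,0,1],[0,0,0,0,1]]]'
python3 -m jog '[[[0,0.1,0,0,1],[0,0,0,0,1]]]'
```

```text
clock: 31.82
tcp_pos: [0.4698, -0.1985, 0.0488]
tool_rot: [-11.3, 88.9, 163.5]
force: [1.1, 0.6, 0.9]
finger_gap: 0.0153
clock: 32.08
tcp_pos: [0.4698, -0.199, 0.0488]
tool_rot: [-13.0, 88.9, 161.8]
force: [-0.2, 3.0, 4.3]
finger_gap: 0.0151
clock: 32.33
tcp_pos: [0.4697, -0.2001, 0.0488]
tool_rot: [-12.6, 88.9, 162.2]
force: [1.5, 3.0, 5.3]
finger_gap: 0.0152
clock: 32.58
tcp_pos: [0.4697, -0.2006, 0.0488]
tool_rot: [-14.7, 88.8, 160.1]
force: [0.5, 3.8, 6.7]
finger_gap: 0.0153
```

```bash
python3 -m jog '[[[-0.08,0,0,0,1],[0,0,0,0,1]]]'
python3 -m jog '[[[0,0.03,0,0,1],[0,0,0,0,1]]]'
```

```text
clock: 32.83
tcp_pos: [0.469, -0.2016, 0.0492]
tool_rot: [-8.9, 88.8, 165.8]
force: [0.4, 0.3, -0.2]
finger_gap: 0.0153
clock: 33.08
tcp_pos: [0.469, -0.2016, 0.0493]
tool_rot: [-10.6, 88.8, 164.2]
force: [0.7, 1.3, -0.5]
finger_gap: 0.0155
```

```bash
python3 -m jog '[[[0.05,0,0,0,1],[0,0,0,0,4],[0,0,0,0,4],[0,0,0,0,4],[-3,0,0,0,4]]]'
python3 -m jog '[[[-4,0,0,0,8.5],[-4,0,0,0,8.5],[0,0,0,0,8.5],[0,0,0,0,8.5]]]'
python3 - <<'E'
from h import *
im=arm.read_camera('scene')
crop('scene','c4',175,195,265,265,8,im[:,:,::-1].copy())
to(.4568,.337,.13,-4.6);print(arm.get_obs()['qpos'].round(0))
ims={'scene':im}
print(fit(SINK,['copper'],.457,.337,.01,-4.3,cams=('scene',),ims=ims,pad=6))
print(fit(PAD+[SINK[0]+[-.001,.010,.01]],['copper','blue'],.457,.327,0,-4.3,cams=('scene',),ims=ims,pad=6))
E
```

```text
clock: 33.7
tcp_pos: [0.4685, -0.2011, 0.0779]
tool_rot: [-11.0, 88.6, 163.7]
force: [0.1, -0.3, -0.1]
finger_gap: 0.0399
clock: 34.2
tcp_pos: [0.4713, -0.2016, 0.1584]
tool_rot: [-13.2, 88.8, 161.6]
force: [-0.1, -0.4, -0.4]
finger_gap: 0.0852
t34.25 turn 89.4 shift cm [ 3.18  5.66 53.55] jaw now -95.2 tcp [ 0.4709 -0.2016  0.158 ] F [-0.4  0.7  0.5] gap 0.0851
[-29.  38.  66. 115. -41.  57. -37.]
(array([0.456 , 0.3377, 1.0122]), array([0.88]))
(array([0.457 , 0.3278, 0.6945]), array([0.872]))
```

View pics/c4.png

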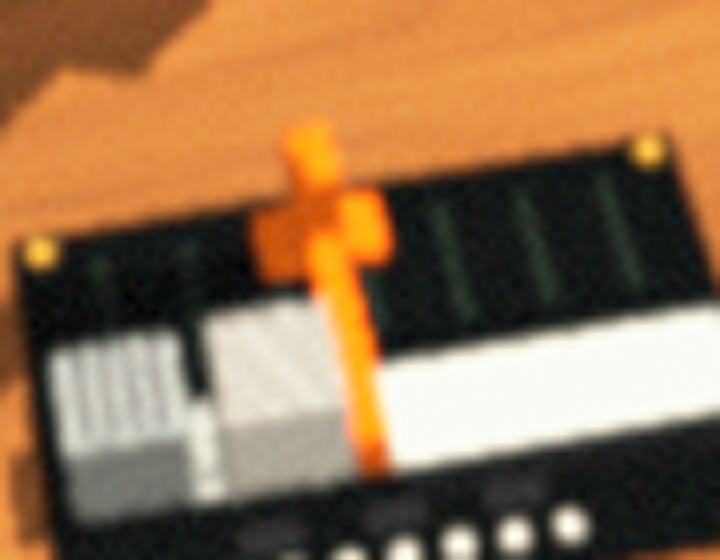

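```bash
python3 -m jog '[[[0,0,0,-10,8.5],[0,0,0,-10,8.5],[0,0,0,-10,8.5],[0,0,0,-10,8.5],[0,0,0,-10,8.5]]]' >/dev/null
python3 -m jog '[[[0,0,0,-10,8.5],[0,0,0,-10,8.5],[0,0,0,-10,8.5],[0,0,0,-10,8.5],[0,0,0,-2.5,8.5]]]'
python3 -m jog '[[[0,-0.5,-5,0,8.5],[0,-0.5,-5,0,8.5],[0,-0.5,-5,0,8.5],[0,-0.5,-5,0,8.5],[0,-0.5,-5,0,8.5]]]'
python3 -m jog '[[[0,-0.5,-5,0,8.5],[0,-0.5,-5,0,8.5],[0,-0.5,-5,0,8.5],[0,-0.5,-5,0,8.5],[0,-0.5,-5,0,8.5]]]'
python3 -m jog '[[[0,0,0,0,8.5],[0,0,0,0,8.5]]]'
python3 - <<'E'
from h import *
to(.4565,.337,.12,-2);print(arm.get_obs()['qpos'].round(0),arm.get_obs()['tool_rot'])
E
```

```text
clock: 35.5
tcp_pos: [0.4707, -0.2019, 0.1579]
tool_rot: [-104.9, 88.7, 162.4]
force: [-0.4, 0.5, -0.4]
finger_gap: 0.0848
clock: 36.12
tcp_pos: [0.4578, 0.0503, 0.1601]
tool_rot: [-102.4, 88.8, 164.7]
force: [0.3, 0.5, -0.0]
finger_gap: 0.085
clock: 36.75
tcp_pos: [0.4448, 0.3011, 0.1616]
tool_rot: [-100.9, 88.8, 166.2]
force: [0.3, -0.3, 0.4]
finger_gap: 0.0854
clock: 37.0
tcp_pos: [0.4451, 0.2989, 0.1615]
tool_rot: [-98.2, 88.8, 169.0]
force: [0.3, -0.7, 0.4]
finger_gap: 0.085
t37.00 turn -0.8 shift cm [ 4.14  1.09 -3.84] jaw now -2.8 tcp [0.4451 0.2989 0.1615] F [ 0.3 -0.7  0.4] gap 0.0850
[-67.  27.  38. 111. -22.  51. -19.] [-98.19380806  88.81518307 168.99377006]
```

```bash
python3 -m jog '[[[2,0.55,-1.9,-0.8,8.5],[2.1,0.54,-1.94,0,8.5],[0,0,0,0,8.5],[0,0,0,0,8.5]]]'
python3 - <<'E'
from h import *
to(.4565,.337,.047,-2)
ims={'scene':arm.read_camera('scene')}
print(fit(SINK,['copper'],.457,.337,.01,-2,cams=('scene',),ims=ims,pad=6))
E
```

```text
clock: 37.5
tcp_pos: [0.4577, 0.3357, 0.1216]
tool_rot: [-101.3, 88.9, 166.6]
force: [0.1, -0.3, 0.7]
finger_gap: 0.085
t37.50 turn -0.1 shift cm [ 7.46  0.02 -0.1 ] jaw now -2.1 tcp [0.4577 0.3357 0.1216] F [ 0.1 -0.3  0.7] gap 0.0850
(array([ 0.4557,  0.3394, -3.0241]), array([0.875]))
```

```bash
python3 -m jog '[[[3,0,-0.1,0,8.5],[3,0,-0.1,0,8.5],[1.4,0,0,0,8.5],[0,0,0,0,8.5],[0,0,0,0,4]]]'
python3 -m jog '[[[0,0,0,0,4],[0,0,0,0,4],[0,0,0,0,4],[0,0,0,0,4]]]' 50
python3 - <<'E'
from h import *
o=arm.get_obs()['tcp_pos'];to(o[0],o[1],o[2]+.08,-5.3)
E
```

```text
clock: 38.17
tcp_pos: [0.4568, 0.3403, 0.0485]
tool_rot: [-108.8, 88.9, 159.2]
force: [-0.2, -0.2, 0.2]
finger_gap: 0.0694
clock: 38.67
tcp_pos: [0.4568, 0.3408, 0.0487]
tool_rot: [-110.9, 88.9, 157.1]
force: [-0.3, -1.1, 5.0]
finger_gap: 0.0449
t38.67 turn 3.4 shift cm [-8.   -0.15 -0.05] jaw now -1.9 tcp [0.4568 0.3408 0.0487] F [-0.3 -1.1  5. ] gap 0.0449
```

```bash
python3 -m jog '[[[-2,0,0,0,4],[-3,0,0,0,4],[-3,0,0,3.4,4],[0,0,0,0,4],[0,0,0,0,4]]]' 60
python3 - <<'E'
from h import *
to(*b2w(20,24),.11,-5.3);to(*b2w(20,-38),.11,-5.3)
E
```

```text
clock: 39.3
tcp_pos: [0.4567, 0.3398, 0.1273]
tool_rot: [-101.4, 88.8, 163.4]
force: [-0.4, 0.6, -0.5]
finger_gap: 0.0448
t39.30 turn 0.0 shift cm [ 1.22 15.24 50.13] jaw now -5.3 tcp [0.4567 0.3398 0.1273] F [-0.4  0.6 -0.5] gap 0.0448
t39.30 turn 0.0 shift cm [ 1.19 15.24 56.33] jaw now -5.3 tcp [0.4567 0.3398 0.1273] F [-0.4  0.6 -0.5] gap 0.0448
```

```bash
python3 -m jog '[[[0,1.4,4.55,0,4],[0,1.4,4.55,0,4],[0,1.4,4.55,0,4],[0,1.4,4.55,0,4],[0,1.4,4.55,0,4]]]'
python3 -m jog '[[[0,1.4,4.55,0,4],[0,1.4,4.55,0,4],[0,1.4,4.55,0,4],[0,1.4,4.55,0,4],[0,1.4,4.55,0,4]]]'
python3 -m jog '[[[0,1.3,4.55,0,4],[0,0,0,0,4],[0,0,0,0,4]]]'
python3 - <<'E'
from h import *
to(*b2w(21,24),.048,-5.3);
E
```

```text
clock: 39.92
tcp_pos: [0.505, 0.1052, 0.124]
tool_rot: [-97.9, 88.7, 166.8]
force: [0.9, -0.2, -1.7]
finger_gap: 0.0444
clock: 40.55
tcp_pos: [0.5535, -0.1274, 0.1214]
tool_rot: [-100.5, 88.7, 164.2]
force: [0.1, 0.9, -1.6]
finger_gap: 0.0444
clock: 40.92
tcp_pos: [0.5619, -0.1722, 0.121]
tool_rot: [-102.1, 88.7, 162.5]
force: [0.6, -0.0, -1.5]
finger_gap: 0.0448
t40.92 turn -0.1 shift cm [7.29 0.26 0.14] jaw now -5.4 tcp [ 0.5619 -0.1722  0.121 ] F [ 0.6 -0.  -1.5] gap 0.0448
```

```bash
python3 -m jog '[[[3,0.26,0.14,0,4],[3,0,0,0,4],[1.2,0,0,0,4],[0,0,0,0,4],[0,0,0,0,4]]]'
python3 - <<'E'
from h import *
to(*b2w(21,14),.0447,-5.3);
for i in range(2): im=arm.read_camera('scene')
crop('scene','c5',185,195,275,265,8,im[:,:,::-1].copy())
E
```

```text
clock: 41.55
tcp_pos: [0.5649, -0.1739, 0.0512]
tool_rot: [-101.5, 88.9, 163.2]
force: [0.3, -0.7, -1.8]
finger_gap: 0.0449
t41.55 turn -0.0 shift cm [ 0.65 -0.2   0.97] jaw now -5.3 tcp [ 0.5649 -0.1739  0.0512] F [ 0.3 -0.7 -1.8] gap 0.0449
```

View pics/c5.png

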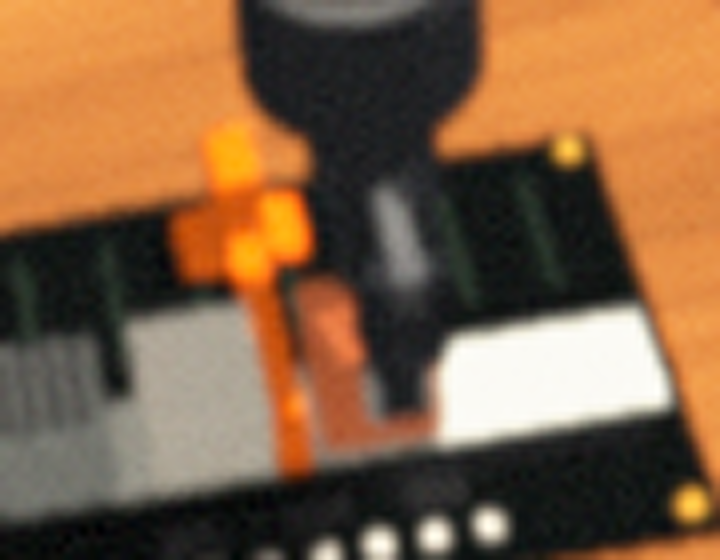

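```bash
cat > fr.py <<'E'
from h import *
def avg(n=10):
    f=[]
    for i in range(n): arm.read_camera('scene'); f.append(arm.get_obs()['force'])
    f=np.array(f); t=np.radians(B[2]); 
    print('Fy_board %.2f +- %.2f Fz %.2f'%((f[:,:2]@[-np.sin(t),np.cos(t)]).mean(),f[:,1].std()/n**.5,f[:,2].mean()),end=' | ')
avg(); to(*b2w(21,14),.0447,-5.3)
E
python3 -m jog '[[[0.5,-0.2,0.1,0,4],[0,0,0,0,4],[0,0,0,0,4]]]'
python3 fr.py
python3 -m jog '[[[0,0,0.1,0,4],[0,0,0,0,4],[0,0,0,0,4]]]'
python3 fr.py
```

```text
clock: 42.02
tcp_pos: [0.5618, -0.1749, 0.0453]
tool_rot: [-101.3, 88.8, 163.3]
force: [-0.3, 0.5, -2.9]
finger_gap: 0.0451
Fy_board -0.03 +- 0.10 Fz -1.40 | t42.52 turn -0.0 shift cm [0.05 0.08 0.85] jaw now -5.3 tcp [ 0.5619 -0.1748  0.0453] F [ 0.4  0.1 -1.4] gap 0.0448
clock: 42.9
tcp_pos: [0.5617, -0.1759, 0.0453]
tool_rot: [-101.1, 88.8, 163.6]
force: [-0.3, -0.0, -1.4]
finger_gap: 0.0448
Fy_board -0.06 +- 0.13 Fz -1.97 | t43.40 turn -0.0 shift cm [0.05 0.08 0.75] jaw now -5.3 tcp [ 0.5618 -0.1758  0.0453] F [ 0.6 -0.4 -1. ] gap 0.0447
```

```bash
python3 -m jog '[[[0,0.08,0.1,0,4],[0,0,0,0,4]]]' | grep tcp; python3 fr.py
python3 -m jog '[[[0,0,0.1,0,4],[0,0,0,0,4]]]' | grep tcp; python3 fr.py
python3 -m jog '[[[0,0,0.05,0,4],[0,0,0,0,4]]]' | grep tcp; python3 fr.py
```

```text
tcp_pos: [0.5626, -0.177, 0.0453]
Fy_board -0.13 +- 0.15 Fz -1.93 | t44.15 turn -0.0 shift cm [0.05 0.   0.65] jaw now -5.3 tcp [ 0.5625 -0.1769  0.0452] F [-0.6  0.2 -1.5] gap 0.0452
tcp_pos: [0.5624, -0.1779, 0.0453]
Fy_board 0.18 +- 0.19 Fz -1.69 | t44.90 turn -0.0 shift cm [0.05 0.   0.55] jaw now -5.3 tcp [ 0.5624 -0.1778  0.0453] F [ 0.4  0.  -1.3] gap 0.0447
tcp_pos: [0.5624, -0.1782, 0.0453]
Fy_board 0.96 +- 0.16 Fz -1.48 | t45.65 turn -0.0 shift cm [ 0.05 -0.    0.5 ] jaw now -5.3 tcp [ 0.5624 -0.1784  0.0452] F [ 0.9  0.4 -2.6] gap 0.0447
```

```bash
python3 -m jog '[[[0.07,0,0,0,4],[0,0,0,0,4]]]'
python3 -m jog '[[[0,0,0,0,7],[0,0,0,0,8],[0,0,0,0,8],[-2,0,0,0,8],[-4,0,0,0,8]]]'
python3 -m jog '[[[-4,0,0,0,8],[0,0,4,0,8],[0,0,5,0,8],[0,0,5,0,8],[0,0,5,0,8]]]'
python3 -m jog '[[[0,0,4,0,8],[0,0,4,0,8],[0,0,0,0,8],[0,0,0,0,8]]]'
python3 - <<'E'
from h import *
to(*b2w(-69,-12),.14,84.7)
im=arm.read_camera('top'); sc=arm.read_camera('scene')
a=cv2.resize(im[160:235,285:385],None,fx=4,fy=4,interpolation=2);b=cv2.resize(sc[200:275,175:275],None,fx=4,fy=4,interpolation=2)
cv2.imwrite('pics/c6.png',np.hstack([a,b])[:,:,::-1]); ims=dict(top=im,scene=sc)
print(fit(SINK,['copper'],*b2w(20,14),.006,-5.3,ims=ims,pad=4,steps=(.003,3)),b2w(20,14))
print(fit(SPACER,['orange'],*b2w(20,-12),.006,-5.3,ims=ims,pad=4,steps=(.003,3)),b2w(20,-12))
for p in((.456,.1557,-4.6),(.6092,.219,-.5),(.457,.327,-1)):
    for c in('top',),('scene',): print(c,*fit(PAD,['blue'],p[0],p[1],0,p[2],cams=c,ims=ims))
E
```

```text
clock: 45.9
tcp_pos: [0.5624, -0.1784, 0.0449]
tool_rot: [-101.8, 88.9, 162.9]
force: [-1.9, 1.4, 2.8]
finger_gap: 0.0445
clock: 46.52
tcp_pos: [0.5624, -0.1785, 0.1048]
tool_rot: [-99.8, 88.7, 164.9]
force: [0.4, 0.9, -0.0]
finger_gap: 0.0801
clock: 47.15
tcp_pos: [0.5467, -0.3698, 0.1455]
tool_rot: [-99.8, 88.9, 164.8]
force: [-0.1, -0.3, -0.1]
finger_gap: 0.08
clock: 47.65
tcp_pos: [0.5393, -0.4474, 0.1442]
tool_rot: [-102.6, 88.9, 162.0]
force: [-0.4, -0.2, -0.8]
finger_gap: 0.0801
t47.65 turn 89.9 shift cm [  0.7  -23.9    9.18] jaw now -5.4 tcp [ 0.5393 -0.4474  0.1442] F [-0.4 -0.2 -0.8] gap 0.0801
(array([  0.5617,  -0.1845, -10.3351]), array([0.743, 0.86 ])) [ 0.56090768 -0.18320727]
(array([ 0.5602, -0.2093, -5.0655]), array([0.751, 0.786])) [ 0.55850605 -0.20909611]
('top',) [ 0.456   0.1557 -4.6   ] [0.934]
('scene',) [ 0.456   0.1558 -5.0022] [0.815]
('top',) [ 0.6176  0.2721 -0.6165] [0.948]
('scene',) [ 0.623   0.2747 -1.9666] [0.898]
('top',) [ 0.4574  0.3252 -4.199 ] [0.929]
('scene',) [0.4578 0.3287 0.9045] [0.813]
```

View pics/c6.png

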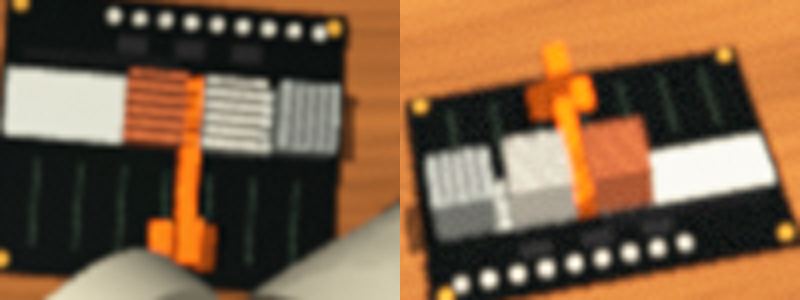

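```bash
cat > prof.py <<'E'
from h import *
def prof(n,x0,x1,ya,yb,z,st=2):
    im=np.mean([arm.read_camera(n) for _ in range(3)],axis=0).astype(np.float32); out=[]
    for y in np.arange(ya,yb,st):
        P=np.array([w2p(n,np.r_[b2w(x,y),z]) for x in np.linspace(x0,x1,12)],np.float32)
        c=cv2.remap(im,P[None,:,0],P[None,:,1],cv2.INTER_CUBIC)[0].mean(0); out.append((int(y),*c.round().astype(int).tolist()))
    return out
if __name__=='__main__':
    print('top z.04',prof('top',0,38,-84,-44,.04)); print('scene strip z.006 x 36..41',prof('scene',36,41,-84,-44,.006))
    print('scene front face x=43 z=.015',prof('scene',43,43,-84,-44,.012))
E
python3 prof.py
```

```text
top z.04 [(-84, 148, 151, 140), (-82, 143, 145, 135), (-80, 131, 132, 124), (-78, 138, 140, 131), (-76, 154, 157, 146), (-74, 159, 163, 151), (-72, 141, 145, 134), (-70, 112, 116, 107), (-68, 98, 100, 92), (-66, 117, 118, 108), (-64, 154, 153, 141), (-62, 178, 177, 162), (-60, 185, 183, 167), (-58, 181, 178, 162), (-56, 178, 174, 157), (-54, 178, 173, 157), (-52, 178, 173, 157), (-50, 179, 174, 157), (-48, 179, 175, 158), (-46, 180, 175, 158)]
scene strip z.006 x 36..41 [(-84, 111, 112, 105), (-82, 110, 111, 103), (-80, 109, 109, 102), (-78, 108, 108, 102), (-76, 108, 108, 103), (-74, 116, 116, 109), (-72, 136, 136, 126), (-70, 167, 167, 154), (-68, 203, 201, 186), (-66, 229, 226, 210), (-64, 230, 227, 212), (-62, 210, 206, 191), (-60, 179, 176, 160), (-58, 164, 160, 145), (-56, 166, 160, 146), (-54, 168, 161, 147), (-52, 167, 161, 146), (-50, 167, 159, 145), (-48, 167, 159, 145), (-46, 168, 160, 146)]
scene front face x=43 z=.015 [(-84, 113, 115, 107), (-82, 113, 114, 106), (-80, 112, 112, 104), (-78, 113, 113, 105), (-76, 111, 111, 104), (-74, 117, 118, 111), (-72, 139, 139, 131), (-70, 167, 166, 155), (-68, 203, 201, 187), (-66, 229, 226, 211), (-64, 229, 225, 210), (-62, 205, 202, 188), (-60, 177, 173, 160), (-58, 163, 159, 144), (-56, 166, 160, 145), (-54, 171, 164, 149), (-52, 172, 164, 149), (-50, 170, 162, 147), (-48, 169, 161, 147), (-46, 172, 163, 149)]
```

Run:
```python
from prof import *
for n,x0,x1,z in(('scene',43,43,.012),('top',5,35,.04)):
    p=prof(n,x0,x1,-24,44,z,2); print(n,[q[0:3] for q in p])
p=prof('scene',43,43,-116,-96,.012,1); print([q[0:2] for q in p])
```

```text
scene [(-24, 170, 164), (-22, 176, 163), (-20, 183, 153), (-18, 203, 131), (-16, 220, 108), (-14, 224, 96), (-12, 221, 94), (-10, 218, 93), (-8, 209, 90), (-6, 194, 87), (-4, 180, 85), (-2, 172, 86), (0, 171, 87), (2, 173, 88), (4, 172, 86), (6, 174, 89), (8, 174, 89), (10, 173, 87), (12, 173, 88), (14, 171, 87), (16, 171, 88), (18, 174, 89), (20, 176, 89), (22, 174, 89), (24, 173, 88), (26, 172, 87), (28, 172, 87), (30, 177, 99), (32, 203, 148), (34, 233, 207), (36, 246, 242), (38, 251, 252), (40, 251, 251), (42, 251, 250)]
top [(-24, 180, 179), (-22, 169, 165), (-20, 170, 144), (-18, 202, 128), (-16, 229, 119), (-14, 235, 112), (-12, 232, 106), (-10, 228, 103), (-8, 218, 100), (-6, 201, 94), (-4, 186, 90), (-2, 179, 90), (0, 178, 90), (2, 178, 89), (4, 178, 89), (6, 179, 90), (8, 180, 90), (10, 180, 90), (12, 179, 90), (14, 181, 92), (16, 182, 93), (18, 183, 93), (20, 184, 94), (22, 184, 94), (24, 184, 94), (26, 184, 93), (28, 182, 90), (30, 179, 88), (32, 180, 102), (34, 191, 142), (36, 208, 190), (38, 221, 218), (40, 225, 226), (42, 226, 226)]
[(-116, 34), (-115, 20), (-114, 14), (-113, 15), (-112, 23), (-111, 37), (-110, 57), (-109, 72), (-108, 90), (-107, 101), (-106, 107), (-105, 112), (-104, 111), (-103, 111), (-102, 112), (-101, 113), (-100, 114), (-99, 114), (-98, 115), (-97, 115)]
```

```bash
python3 -m jog '[[[0,0,0,10,5],[0,0,0,10,5],[0,0,0,10,5],[0,0,0,10,5],[0,0,0,10,5]]]' >/dev/null
python3 -m jog '[[[0,0,0,10,5],[0,0,0,10,5],[0,0,0,10,5],[0,0,0,9.9,5],[0,-4.78,1.83,0,5]]]' >/dev/null
python3 -m jog '[[[0,-4.78,1.83,0,5],[0,-4.78,1.83,0,5],[0,-4.78,1.83,0,5],[0,-4.78,1.83,0,5],[0,0,0,0,5]]]' >/dev/null
python3 -m jog '[[[0,0,0,0,5],[0,0,0,0,5]]]'
python3 - <<'E'
from h import *
to(.469,-.2016,.049,84.7)
E
```

```text
clock: 50.78
tcp_pos: [0.4702, -0.2031, 0.1466]
tool_rot: [-8.4, 88.9, 166.2]
force: [0.5, 0.4, -0.1]
finger_gap: 0.0499
t50.77 turn -0.0 shift cm [ 9.76 -0.11 -0.06] jaw now -95.3 tcp [ 0.4702 -0.2031  0.1466] F [ 0.5  0.4 -0.1] gap 0.0499
```

```bash
python3 -m jog '[[[4,-0.1,0,0,5],[4,0,-0.06,0,5],[1.7,0,0,0,5],[0,0,0,0,5],[0,0,0,0,5]]]'
python3 - <<'E'
from h import *
to(.469,-.2016,.049,84.7)
E
```

```text
clock: 51.4
tcp_pos: [0.4694, -0.201, 0.0504]
tool_rot: [-9.5, 88.9, 165.2]
force: [-0.9, 0.4, -0.4]
finger_gap: 0.0501
t51.40 turn -0.0 shift cm [0.14 0.06 0.03] jaw now -95.3 tcp [ 0.4694 -0.201   0.0504] F [-0.9  0.4 -0.4] gap 0.0501
```

```bash
python3 -m jog '[[[0,0.06,0.03,0,1],[0,0,0,0,1],[0,0,0,0,1],[0,0,0,0,1],[0,0,0,0,1]]]' 40
python3 -m jog '[[[0,0,0,0,1],[-1,0,0.02,0,1],[-2,0,0.04,0,1],[-3,0,0.05,0,1],[-2,0,0,0,1]]]'
python3 -m jog '[[[0,0,0,0,1],[0,0,0,0,1]]]'
python3 - <<'E'
from h import *
c=lambda u,v:(110+(u+.5)/2.85-.5,145+(v+.5)/2.85-.5)
P=np.array([p2w('top',*c(u,v),.002) for u,v in((355,38),(425,42),(407,207),(335,200))]);print(P.round(4),P.mean(0).round(4))
top=arm.read_camera('top');h=cv2.cvtColor(top,cv2.COLOR_RGB2HSV)
cr=cv2.resize(top[145:230,215:275],None,fx=4,fy=4,interpolation=2);hs=cv2.cvtColor(cr,cv2.COLOR_RGB2HSV).astype(int)
m=((hs[...,1]<168)&(hs[...,0]>13)&(hs[...,2]>170)).astype(np.uint8);m=cv2.morphologyEx(cv2.morphologyEx(m,cv2.MORPH_CLOSE,np.ones((25,25))),cv2.MORPH_OPEN,np.ones((15,15)))
k,_=cv2.findContours(m,0,2);k=max(k,key=cv2.contourArea);r=cv2.minAreaRect(k);print(r,p2w('top',215+(r[0][0]+.5)/4-.5,145+(r[0][1]+.5)/4-.5,.002))
ims=dict(top=top,scene=arm.read_camera('scene'))
print('silver/copper check');from prof import prof
print([q[:3] for q in prof('scene',43,43,-24,4,.012,2)],[q[:3] for q in prof('scene',43,43,26,40,.012,2)])
E
```

```text
clock: 52.02
tcp_pos: [0.469, -0.2007, 0.0502]
tool_rot: [-12.1, 88.9, 162.7]
force: [-0.7, -0.2, 7.0]
finger_gap: 0.0151
clock: 52.65
tcp_pos: [0.469, -0.2009, 0.1308]
tool_rot: [-11.8, 88.9, 162.9]
force: [0.3, -0.5, -0.5]
finger_gap: 0.0153
clock: 52.9
tcp_pos: [0.4685, -0.2002, 0.1287]
tool_rot: [-12.7, 88.8, 162.1]
force: [-0.2, 1.0, -1.1]
finger_gap: 0.0148
[[ 0.6482  0.0591]
 [ 0.6436 -0.0093]
 [ 0.4814  0.0098]
 [ 0.489   0.0791]] [0.5655 0.0347]
((111.32382202148438, 171.3701934814453), (106.6364974975586, 232.42959594726562), 7.326406955718994) [0.56477491 0.03679426]
silver/copper check
[(-24, 176, 168), (-22, 182, 174), (-20, 196, 189), (-18, 221, 215), (-16, 237, 234), (-14, 240, 238), (-12, 236, 234), (-10, 222, 219), (-8, 192, 181), (-6, 171, 135), (-4, 170, 105), (-2, 174, 92), (0, 178, 91), (2, 180, 94)] [(26, 178, 91), (28, 178, 90), (30, 177, 91), (32, 197, 134), (34, 227, 199), (36, 247, 242), (38, 253, 255)]
```

Run:
```python
from h import *
to(.5095,.0422,.10,83)
```

```text
t53.30 turn 1.7 shift cm [  2.95 -24.62  -1.16] jaw now -95.3 tcp [ 0.4685 -0.2009  0.129 ] F [-0.1  0.2 -0.6] gap 0.0152
```

```bash
python3 -m jog '[[[0,0,0,1.7,1],[0,-4.92,-0.23,0,1],[0,-4.92,-0.23,0,1],[0,-4.92,-0.23,0,1],[0,-4.92,-0.23,0,1]]]'
python3 -m jog '[[[0,-4.92,-0.23,0,1],[2.9,0,0,0,1],[0,0,0,0,1],[0,0,0,0,1]]]'
python3 - <<'E'
from h import *
to(.5095,.0422,.048,83)
E
```

```text
clock: 53.92
tcp_pos: [0.502, -0.005, 0.1298]
tool_rot: [-10.0, 88.9, 163.0]
force: [1.0, 0.9, -0.2]
finger_gap: 0.0154
clock: 54.42
tcp_pos: [0.5095, 0.0409, 0.1015]
tool_rot: [-8.1, 88.9, 164.9]
force: [0.3, 0.3, -0.2]
finger_gap: 0.0151
t54.42 turn -0.1 shift cm [ 5.35 -0.11 -0.09] jaw now -97.1 tcp [0.5095 0.0409 0.1015] F [ 0.3  0.3 -0.2] gap 0.0151
```

```bash
python3 -m jog '[[[3,-0.1,-0.05,0,1],[2.3,0,0,0,1],[0,0,0,0,1],[0,0,0,0,1]]]'
python3 -m jog '[[[0.15,0,0,0,1],[0,0,0,0,1]]]'
python3 -m jog '[[[0.1,0,0,0,1],[0,0,0,0,1]]]'
```

```text
clock: 54.92
tcp_pos: [0.5097, 0.0425, 0.049]
tool_rot: [-10.6, 88.9, 162.4]
force: [0.3, -0.5, 0.2]
finger_gap: 0.0151
clock: 55.18
tcp_pos: [0.5092, 0.0435, 0.0469]
tool_rot: [-11.2, 88.9, 161.9]
force: [0.4, 0.2, -1.5]
finger_gap: 0.0152
clock: 55.42
tcp_pos: [0.5092, 0.0435, 0.0461]
tool_rot: [-12.1, 88.9, 160.9]
force: [-1.5, 1.0, 6.6]
finger_gap: 0.0154
```

```bash
python3 -m jog '[[[-0.1,0,0,0,1],[0,0,0,0,4],[0,0,0,0,4],[0,0,0,0,4],[-3,0,0,0,4]]]' >/dev/null
python3 -m jog '[[[-4,0,0,0,7],[-4,0,0,0,7],[0,0,0,-10,7],[0,0,0,-10,7],[0,0,0,-10,7]]]' >/dev/null
python3 -m jog '[[[0,0,0,-10,7],[0,0,0,-10,7],[0,0,0,-10,7],[0,0,0,-10,7],[0,0,0,-10,7]]]' >/dev/null
python3 -m jog '[[[0,0,0,-10,7],[0,0,0,-5.7,7],[0,0,0,0,7],[0,0,0,0,7]]]'
python3 - <<'E'
from h import *
ims={n:arm.read_camera(n) for n in('top','scene')}
for p in((.456,.1557,-4.6),(.62,.273,-1),(.457,.326,-3)):
    for c in('top',),('scene',): print(c,*fit(PAD,['blue'],p[0],p[1],0,p[2],cams=c,ims=ims))
print(fit(SPACER,['orange'],.6,.03,.002,-7,ims=ims))
to(.6195,.273,.12,-1)
E
```

```text
clock: 57.8
tcp_pos: [0.511, 0.0427, 0.1563]
tool_rot: [-105.0, 88.8, 163.6]
force: [-0.1, -0.2, 0.4]
finger_gap: 0.0701
('top',) [ 0.456   0.1557 -4.6   ] [0.]
('scene',) [ 0.456   0.1557 -4.6   ] [0.813]
('top',) [0.6189 0.2709 0.7911] [0.915]
('scene',) [ 0.6188  0.2725 -0.0386] [0.825]
('top',) [ 0.457   0.326  -3.1109] [0.93]
('scene',) [ 0.4563  0.3255 -0.3656] [0.814]
(array([ 0.5976,  0.0308, -7.9056]), array([0.098, 0.804]))
t57.90 turn -0.3 shift cm [  3.54  10.51 -23.2 ] jaw now -1.3 tcp [0.511  0.0427 0.1563] F [-0.3 -0.  -0.9] gap 0.0698
```

```bash
python3 -m jog '[[[0,2.1,-4.6,-1.5,7],[0,2.1,-4.6,0,7],[0,2.1,-4.6,0,7],[0,2.1,-4.6,0,7],[0,2.1,-4.6,0,7]]]' >/dev/null
python3 -m jog '[[[4,0,0,0,7],[0,0,0,0,7],[0,0,0,0,7]]]'
python3 - <<'E'
from h import *
to(.6188,.2712,.035,.3)
E
```

```text
clock: 58.9
tcp_pos: [0.6158, 0.2716, 0.1163]
tool_rot: [-104.1, 88.9, 166.1]
force: [-0.7, -0.3, 0.1]
finger_gap: 0.0698
t58.90 turn -0.1 shift cm [8.12 0.45 0.08] jaw now 0.2 tcp [0.6158 0.2716 0.1163] F [-0.7 -0.3  0.1] gap 0.0698
```

```bash
python3 -m jog '[[[4,0.45,0.08,0,6.6],[3.9,0,0,0,6.4],[0,0,0,0,6.2],[0,0,0,0,6.2]]]'
python3 -m jog '[[[0.3,0,0,0,6.2],[0,0,0,0,6.2]]]'
python3 -m jog '[[[0.2,0,0,0,6.2],[0,0,0,0,6.2]]]'
```

```text
clock: 59.4
tcp_pos: [0.6201, 0.2722, 0.039]
tool_rot: [-111.9, 89.0, 158.3]
force: [0.5, 0.4, -0.2]
finger_gap: 0.0622
clock: 59.65
tcp_pos: [0.6191, 0.2729, 0.0349]
tool_rot: [-111.2, 88.9, 159.0]
force: [-0.4, -0.1, -0.1]
finger_gap: 0.0618
clock: 59.9
tcp_pos: [0.6183, 0.2727, 0.0316]
tool_rot: [-106.9, 88.8, 163.4]
force: [0.2, -0.8, 0.5]
finger_gap: 0.0618
```

```bash
python3 -m jog '[[[0.15,0,0,0,6.2],[0,0,0,0,6.2]]]'
python3 -m jog '[[[0,0,0,0,4.5],[0,0,0,0,4.5],[0,0,0,0,4.5],[0,0,0,0,4.5]]]' 40
python3 -m jog '[[[-0.3,0,0,0,4.5],[-2,0,0,0,4.5],[-3,0,0,0,4.5],[0,0,0,0,4.5],[0,0,0,0,4.5]]]' 50
python3 - <<'E'
from h import *
ims={n:arm.read_camera(n) for n in('top','scene')}
o=arm.get_obs()['tcp_pos'];
for z in(.055,): print(o,*fit(PAD,['blue'],o[0],o[1],z,0,cams=('scene',),ims=ims))
for c in('top',),('scene',): print(c,*fit(PAD,['blue'],.456,.1557,0,-4.6,cams=c,ims=ims))
to(.456,.1557,.10,-4.8)
E
```

```text
clock: 60.15
tcp_pos: [0.6182, 0.2725, 0.0298]
tool_rot: [-105.9, 88.8, 164.3]
force: [-0.5, -0.2, 0.5]
finger_gap: 0.0618
clock: 60.65
tcp_pos: [0.6187, 0.2726, 0.0306]
tool_rot: [-108.0, 88.9, 162.3]
force: [-1.4, -1.5, 6.1]
finger_gap: 0.0508
clock: 61.28
tcp_pos: [0.6192, 0.2725, 0.0834]
tool_rot: [-108.3, 88.8, 162.0]
force: [0.5, -0.0, -0.6]
finger_gap: 0.0449
[0.61858545 0.27230143 0.08235914] [ 0.6164  0.2242 -2.3223] [0.643]
('top',) [ 0.4559  0.1557 -4.6031] [0.933]
('scene',) [ 0.456   0.1557 -4.9154] [0.812]
t61.38 turn 5.1 shift cm [ -1.49 -15.26  12.97] jaw now 0.3 tcp [0.6186 0.2723 0.0824] F [0.1 0.4 0.2] gap 0.0451
```

```bash
python3 -m jog '[[[-1,0,0,0,6.8],[0,0,0,0,6.8],[0,0,0,0,6.8]]]'
python3 - <<'E'
from h import *
ims={n:arm.read_camera(n) for n in('top','scene')}
for c in('top',),('scene',): print(c,*fit(PAD,['blue'],.6188,.272,0,0,cams=c,ims=ims,pad=14))
to(.6188,.2722,.03,.3)
E
```

```text
clock: 61.75
tcp_pos: [0.6196, 0.2722, 0.0931]
tool_rot: [-107.1, 88.8, 163.2]
force: [-0.3, 0.1, -0.2]
finger_gap: 0.0677
('top',) [0.565  0.2689 4.8354] [0.89]
('scene',) [0.5666 0.2694 0.6925] [0.824]
t61.85 turn -0.0 shift cm [6.28 0.07 0.04] jaw now 0.3 tcp [0.6194 0.2722 0.0928] F [ 0.6 -0.  -0.4] gap 0.0678
```

Run:
```python
from h import *
ims={n:arm.read_camera(n) for n in('top','scene')}
for c in('top',),('scene',),('top','scene'): print(c,*fit(PAD,['blue'],.566,.269,0,2,cams=c,ims=ims,pad=8))
a=cv2.resize(ims['top'][140:210,130:230],None,fx=4,fy=4,interpolation=2);b=cv2.resize(ims['scene'][165:265,310:410],None,fx=4,fy=4,interpolation=2)
m=np.zeros((400,800,3),np.uint8);m[:280,:400]=a;m[:,400:]=b;cv2.imwrite('pics/c7.png',m[:,:,::-1])
to(.566,.269,.05,3)
```

```text
('top',) [ 0.5687  0.2695 -0.6795] [0.845]
('scene',) [0.5663 0.2722 0.4935] [0.826]
('top', 'scene') [0.568  0.2691 0.0666] [0.841 0.822]
t61.95 turn -2.7 shift cm [ 4.39 -5.27  0.07] jaw now 0.3 tcp [0.6194 0.2722 0.0928] F [ 0.2 -0.2 -0.5] gap 0.0680
```

View pics/c7.png

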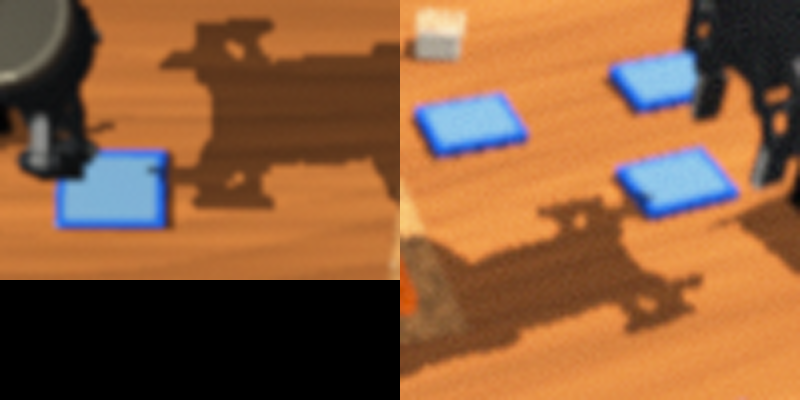

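```bash
python3 -m jog '[[[2,-5.2,0.1,0,6.8],[3,0,0.1,0,6.6],[0,0,0,0,6.6],[0,0,0,0,6.6]]]'
python3 - <<'E'
from h import *
ims={n:arm.read_camera(n) for n in('top','scene')}
for c in('scene',),: print(c,*fit(PAD,['blue'],.567,.269,0,0,cams=c,ims=ims,pad=6))
to(.567,.2697,.03,.3)
E
```

```text
clock: 62.45
tcp_pos: [0.5681, 0.2703, 0.0451]
tool_rot: [-109.2, 88.9, 161.0]
force: [0.5, 0.1, 0.7]
finger_gap: 0.066
('scene',) [0.5677 0.2727 0.6464] [0.733]
t62.55 turn -0.1 shift cm [ 1.55 -0.12  0.08] jaw now 0.2 tcp [0.5684 0.2704 0.0455] F [0.3 0.3 0.6] gap 0.0660
```

Descend stepwise until the tips touch the table.

```bash
python3 -m jog '[[[1.5,-0.06,0,0,6.6],[0,0,0,0,6.6]]]' | egrep 'tcp|force'
python3 -m jog '[[[0.4,0,0,0,6.6],[0,0,0,0,6.6]]]'| egrep 'tcp|force'
python3 -m jog '[[[0.3,0,0,0,6.6],[0,0,0,0,6.6]]]'| egrep 'tcp|force'
python3 -m jog '[[[0,0,0,0,6.6],[0,0,0,0,6.6]]]'| egrep 'tcp|force'
```

```text
tcp_pos: [0.5647, 0.2701, 0.0278]
force: [-0.5, 0.2, -0.5]
tcp_pos: [0.5655, 0.2703, 0.0247]
force: [-0.7, 0.1, -0.2]
tcp_pos: [0.5655, 0.2704, 0.0219]
force: [-0.4, -0.4, -0.8]
tcp_pos: [0.5657, 0.2704, 0.0222]
force: [0.6, -0.5, -0.2]
```

```bash
python3 -m jog '[[[0.2,0.1,0,0,6.6],[0,0,0,0,6.6]]]' | egrep 'tcp|force'
python3 -m jog '[[[0,0,0,0,5],[0,0,0,0,5],[0,0,0,0,5],[0,0,0,0,5]]]' 30
python3 -m jog '[[[-0.2,0,0,0,5],[0,0,0,0,5],[0,0,0,0,5]]]'
```

```text
tcp_pos: [0.5665, 0.2704, 0.0199]
force: [-0.3, -0.4, 0.7]
clock: 64.3
tcp_pos: [0.5699, 0.2705, 0.022]
tool_rot: [-118.7, 89.2, 151.5]
force: [2.1, -0.1, 5.8]
finger_gap: 0.0528
clock: 64.68
tcp_pos: [0.5664, 0.2704, 0.0222]
tool_rot: [-107.0, 88.8, 163.3]
force: [-0.6, -0.5, 3.8]
finger_gap: 0.053
```

```bash
python3 -m jog '[[[-0.5,0,0,0,4.8],[-2,0,0,0,4.8],[-3,0,0,0,4.8],[0,0,0,0,4.8],[0,0,0,0,4.8]]]' 50
python3 - <<'E'
from h import *
to(.456,.1557,.06,-4.8)
E
```

```text
clock: 65.3
tcp_pos: [0.5673, 0.2703, 0.0773]
tool_rot: [-107.8, 88.8, 162.5]
force: [0.1, 0.2, 0.2]
finger_gap: 0.0526
t65.30 turn 5.1 shift cm [  1.87 -10.1   12.36] jaw now 0.3 tcp [0.5673 0.2703 0.0773] F [0.1 0.2 0.2] gap 0.0526
```

```bash
python3 -m jog '[[[0,0,0,5.1,4.8],[0,-3.3,4.1,0,4.8],[0,-3.4,4.1,0,4.8],[0,-3.4,4.16,0,4.8],[0,0,0,0,4.8]]]' >/dev/null
python3 -m jog '[[[1.5,0,0,0,4.8],[0,0,0,0,4.8],[0,0,0,0,4.8]]]'
python3 - <<'E'
from h import *
ims={n:arm.read_camera(n) for n in('top','scene')}
for c in('scene',),: print(c,*fit(PAD,['blue'],.456,.1557,0,-4.8,cams=c,ims=ims,pad=6))
to(.456,.1557,.034,-4.8)
E
```

```text
clock: 66.3
tcp_pos: [0.4568, 0.156, 0.063]
tool_rot: [-99.7, 88.8, 165.5]
force: [-0.2, 0.2, -0.5]
finger_gap: 0.0523
('scene',) [ 0.4542  0.1597 -4.3906] [0.582]
t66.40 turn -0.0 shift cm [ 2.94 -0.02  0.03] jaw now -4.8 tcp [0.4568 0.1558 0.0634] F [ 0.  -0.2  0.1] gap 0.0524
```

```bash
python3 -m jog '[[[2.6,0,0,0,4.8],[0,0,0,0,4.8],[0,0,0,0,4.8]]]'| egrep 'tcp|force|gap'
python3 - <<'E'
from h import *
to(.456,.1557,.033,-4.8)
E
python3 -m jog '[[[0.2,0,0,0,4.8],[0,0,0,0,4.8]]]'| egrep 'tcp|force'
python3 -m jog '[[[0.15,0,0,0,4.8],[0,0,0,0,4.8]]]'| egrep 'tcp|force'
```

```text
tcp_pos: [0.4561, 0.1556, 0.038]
force: [-0.3, -0.5, -0.6]
finger_gap: 0.0523
t66.78 turn -0.1 shift cm [ 0.5  -0.01 -0.  ] jaw now -4.9 tcp [0.4561 0.1556 0.038 ] F [-0.3 -0.5 -0.6] gap 0.0523
tcp_pos: [0.456, 0.1559, 0.0359]
force: [0.0, -0.5, -0.2]
tcp_pos: [0.4557, 0.1558, 0.034]
force: [-0.3, -0.3, -0.4]
```

```bash
python3 -m jog '[[[0.1,0,0,0,4.8],[0,0,0,0,4.8]]]'| egrep 'tcp|force'
python3 -m jog '[[[0.1,0,0,0,4.8],[0,0,0,0,4.8]]]'| egrep 'tcp|force'
python3 -m jog '[[[0,0,0,0,6.6],[0,0,0,0,6.6],[0,0,0,0,6.6],[1,0,0,0,6.6],[0,0,0,0,6.6]]]'
python3 -m jog '[[[0,0,0,0,5],[0,0,0,0,5],[0,0,0,0,5],[0,0,0,0,5]]]' 25
python3 -m jog '[[[0,0,0,0,6.8],[0,0,0,0,6.8],[0,0,0,0,6.8],[-3,0,0,0,6.8],[-4,0,0,0,6.8]]]'
python3 -m jog '[[[0,0,-4,0,6.8],[0,0,-4,0,6.8],[0,0,-4,0,6.8],[0,0,0,0,6.8],[0,0,0,0,6.8]]]'
python3 - <<'E'
from h import *
ims={n:arm.read_camera(n) for n in('top','scene')}
for c in('top',),('scene',):
    print(c,*fit([box(-27,27,-37,37,0,20)],['blue'],.456,.1557,0,-4.8,cams=c,ims=ims,pad=6),*fit(PAD,['blue'],.457,.326,0,-2,cams=c,ims=ims,pad=6))
to(.457,.3258,.06,-2)
E
```

```text
tcp_pos: [0.4556, 0.1557, 0.033]
force: [0.1, 0.4, 0.5]
tcp_pos: [0.4558, 0.1557, 0.0323]
force: [-1.4, -0.6, 4.1]
clock: 68.4
tcp_pos: [0.4547, 0.1556, 0.0211]
tool_rot: [-98.9, 88.8, 166.2]
force: [0.2, -0.1, -0.2]
finger_gap: 0.0657
clock: 68.9
tcp_pos: [0.4556, 0.1558, 0.0221]
tool_rot: [-101.9, 88.9, 163.3]
force: [0.0, -0.9, -0.5]
finger_gap: 0.0534
clock: 69.53
tcp_pos: [0.456, 0.1549, 0.0921]
tool_rot: [-96.4, 88.7, 168.7]
force: [0.6, 0.5, 0.6]
finger_gap: 0.068
clock: 70.15
tcp_pos: [0.4667, 0.2743, 0.0923]
tool_rot: [-99.0, 88.8, 166.1]
force: [-0.3, -0.1, -0.2]
finger_gap: 0.0679
('top',) [ 0.4544  0.1551 -5.3413] [0.924] [ 0.4557  0.324  -7.2111] [0.157]
('scene',) [  0.4573   0.1571 -12.9053] [0.857] [0.4563 0.3274 0.5576] [0.835]
t70.25 turn -3.0 shift cm [ 3.29 -1.11 -5.19] jaw now -5.0 tcp [0.4669 0.2734 0.0924] F [ 0.6  0.3 -0.2] gap 0.0678
```

```bash
python3 -m jog '[[[0,-0.55,-2.6,-3,6.8],[0,-0.56,-2.6,0,6.8],[3.2,0,0,0,6.8],[0,0,0,0,6.8],[0,0,0,0,6.8]]]'
python3 - <<'E'
from h import *
to(.4568,.3258,.0205,-2)
E
```

```text
clock: 70.88
tcp_pos: [0.4587, 0.3274, 0.0615]
tool_rot: [-104.4, 88.9, 163.7]
force: [1.0, 0.7, 0.3]
finger_gap: 0.0679
t70.88 turn 0.1 shift cm [ 4.1  -0.11  0.18] jaw now -1.9 tcp [0.4587 0.3274 0.0615] F [1.  0.7 0.3] gap 0.0679
```

```bash
python3 -m jog '[[[2,-0.1,0.1,0,6.8],[1.5,0,0,0,6.8],[0,0,0,0,6.8],[0,0,0,0,6.8]]]'| egrep 'tcp|force|gap'
python3 -m jog '[[[0.5,0,0,0,6.6],[0,0,0,0,6.6]]]'| egrep 'tcp|force'
python3 - <<'E'
from h import *
to(.4568,.3258,.0205,-2)
E
```

```text
tcp_pos: [0.4568, 0.3267, 0.0259]
force: [0.0, -0.1, -0.3]
finger_gap: 0.0678
tcp_pos: [0.4564, 0.327, 0.0209]
force: [-0.0, -1.0, 0.3]
t71.62 turn 0.2 shift cm [0.04 0.05 0.12] jaw now -1.8 tcp [0.4564 0.327  0.0209] F [-0.  -1.   0.3] gap 0.0662
```

```bash
python3 -m jog '[[[0.1,0,0.05,0,6.6],[0,0,0,0,5],[0,0,0,0,5],[0,0,0,0,5],[0,0,0,0,5]]]' 30
python3 -m jog '[[[-0.2,0,0,0,4.8],[0,0,0,0,4.8],[0,0,0,0,4.8]]]' 
python3 -m jog '[[[-0.5,0,0,0,4.8],[-2,0,0,0,4.8],[-3,0,0,0,4.8],[0,0,0,0,4.8],[0,0,0,0,4.8]]]' 50
python3 - <<'E'
from h import *
to(.456,.1557,.065,-4.8)
E
```

```text
clock: 72.25
tcp_pos: [0.4605, 0.3265, 0.0219]
tool_rot: [-120.1, 89.2, 148.0]
force: [4.4, -1.0, 5.7]
finger_gap: 0.0531
clock: 72.62
tcp_pos: [0.4563, 0.3265, 0.0222]
tool_rot: [-104.9, 88.8, 163.3]
force: [-0.0, -1.0, 5.2]
finger_gap: 0.0531
clock: 73.25
tcp_pos: [0.4572, 0.3264, 0.0772]
tool_rot: [-105.8, 88.8, 162.4]
force: [-0.1, -0.3, -0.5]
finger_gap: 0.0525
t73.25 turn 3.0 shift cm [ 1.12  1.33 17.02] jaw now -1.8 tcp [0.4572 0.3264 0.0772] F [-0.1 -0.3 -0.5] gap 0.0525
```

```bash
python3 -m jog '[[[0,0,0,3,4.8],[0,0.33,4.25,0,4.8],[0,0.33,4.25,0,4.8],[0,0.33,4.25,0,4.8],[0,0.34,4.25,0,4.8]]]' >/dev/null
python3 -m jog '[[[1.5,0,0,0,4.8],[0,0,0,0,4.8],[0,0,0,0,4.8]]]'
python3 - <<'E'
from h import *
to(.4556,.1557,.045,-4.8)
E
```

```text
clock: 74.25
tcp_pos: [0.4559, 0.1568, 0.0607]
tool_rot: [-100.9, 88.8, 164.4]
force: [0.3, 0.9, -0.2]
finger_gap: 0.0525
t74.25 turn 0.1 shift cm [1.57 0.01 0.12] jaw now -4.7 tcp [0.4559 0.1568 0.0607] F [ 0.3  0.9 -0.2] gap 0.0525
```

```bash
python3 -m jog '[[[1.5,0,0.1,0,4.8],[0,0,0,0,4.8],[0,0,0,0,4.8]]]'| egrep 'tcp|force|gap'
python3 -m jog '[[[0.15,0,0,0,4.8],[0,0,0,0,4.8]]]'| egrep 'tcp|force'
python3 -m jog '[[[0.1,0,0,0,4.8],[0,0,0,0,4.8]]]'| egrep 'tcp|force'
```

```text
tcp_pos: [0.4556, 0.1549, 0.0458]
force: [-0.1, -0.6, -0.3]
finger_gap: 0.0526
tcp_pos: [0.4558, 0.1549, 0.0446]
force: [0.8, -0.6, -1.3]
tcp_pos: [0.4557, 0.1548, 0.0435]
force: [0.7, 0.1, -0.5]
```

```bash
python3 -m jog '[[[0.13,0,0,0,4.8],[0,0,0,0,4.8]]]'| egrep 'tcp|force'
python3 -m jog '[[[0,0,0,0,6.6],[0,0,0,0,6.6],[0,0,0,0,6.6],[1,0,0,0,6.6],[1,0,0,0,6.6]]]'
python3 -m jog '[[[0,0,0,0,5],[0,0,0,0,5],[0,0,0,0,5],[0,0,0,0,5],[0,0,0,0,5]]]' 25
python3 -m jog '[[[0,0,0,0,6.8],[0,0,0,0,6.8],[0,0,0,0,6.8],[-3,0,0,0,8.5],[-4,0,0,0,8.5]]]'
python3 -m jog '[[[0,0,0,10,8.5],[0,0,0,10,8.5],[0,0,0,10,8.5],[0,0,0,10,8.5],[0,0,0,10,8.5]]]' >/dev/null
python3 -m jog '[[[0,0,0,10,8.5],[0,0,0,10,8.5],[0,0,0,10,8.5],[0,0,0,10,8.5],[0,0,0,0,8.5]]]' >/dev/null
python3 -m jog '[[[0,0,0,0,8.5],[0,0,0,0,8.5]]]'
python3 - <<'E'
from h import *
ims={n:arm.read_camera(n) for n in('top','scene')}
for c in('top',),('scene',):
    print(c,*fit([box(-27,27,-37,37,0,30)],['blue'],.456,.1557,0,-4.8,cams=c,ims=ims,pad=6))
to(.4556,.1555,.05,85.1);print(arm.get_obs()['qpos'].round(0))
E
```

```text
tcp_pos: [0.4558, 0.1548, 0.0423]
force: [0.7, 0.3, 0.7]
clock: 76.0
tcp_pos: [0.4552, 0.155, 0.0215]
tool_rot: [-101.7, 88.8, 163.5]
force: [-0.8, 0.4, -0.2]
finger_gap: 0.066
clock: 76.62
tcp_pos: [0.4549, 0.1549, 0.0221]
tool_rot: [-100.9, 88.8, 164.3]
force: [-0.6, -0.7, -0.8]
finger_gap: 0.0536
clock: 77.25
tcp_pos: [0.4558, 0.154, 0.0923]
tool_rot: [-96.4, 88.7, 168.7]
force: [1.1, 1.2, 0.5]
finger_gap: 0.0847
clock: 78.75
tcp_pos: [0.4567, 0.1546, 0.0923]
tool_rot: [-13.1, 88.8, 162.1]
force: [0.1, -1.1, 0.6]
finger_gap: 0.0848
('top',) [ 0.4343  0.13   40.2894] [0.331]
('scene',) [  0.4548   0.1576 -16.3472] [0.842]
t78.85 turn 0.1 shift cm [ 4.23 -0.06  0.04] jaw now -94.8 tcp [0.4567 0.1546 0.0923] F [-0.4 -0.2 -0. ] gap 0.0849
[-69.  42.  63. 121. -51.  51. -70.]
```

```bash
python3 -m jog '[[[2,-0.06,0,0,8.5],[2.2,0,0.04,0,8.5],[0,0,0,0,8.5],[0,0,0,0,8.5]]]'| egrep 'tcp|force'
python3 -m jog '[[[0.4,0,0,0,8.5],[0,0,0,0,8.5]]]'| egrep 'tcp|force'
python3 -m jog '[[[0.4,0,0,0,8.5],[0,0,0,0,8.5]]]'| egrep 'tcp|force'
python3 -m jog '[[[0.4,0,0,0,8.5],[0,0,0,0,8.5]]]'| egrep 'tcp|force'
```

```text
tcp_pos: [0.4559, 0.1552, 0.0508]
force: [0.1, -0.2, 0.0]
tcp_pos: [0.4556, 0.1556, 0.0464]
force: [-0.2, 0.5, -0.5]
tcp_pos: [0.4552, 0.1554, 0.042]
force: [-1.0, -0.1, 0.3]
tcp_pos: [0.4551, 0.1554, 0.0379]
force: [0.3, -0.3, 0.3]
```

```bash
python3 -m jog '[[[0.6,0,0,0,8.5],[0,0,0,0,8.5]]]'| egrep 'tcp|force'
python3 -m jog '[[[0.6,0,0,0,8.5],[0,0,0,0,8.5]]]'| egrep 'tcp|force'
python3 -m jog '[[[0.5,0,0,0,8.5],[0,0,0,0,8.5]]]'| egrep 'tcp|force'
python3 -m jog '[[[0,0,0,0,7],[0,0,0,0,7],[0,0,0,0,7],[0,0,0,0,7],[0,0,0,0,7]]]' 25
```

```text
tcp_pos: [0.4548, 0.1554, 0.0318]
force: [1.1, 0.1, 0.9]
tcp_pos: [0.4547, 0.1555, 0.0258]
force: [-0.3, -0.6, 0.2]
tcp_pos: [0.4547, 0.1555, 0.0209]
force: [-0.9, -0.7, 0.1]
clock: 81.47
tcp_pos: [0.4551, 0.1557, 0.0213]
tool_rot: [-12.5, 88.8, 162.6]
force: [0.3, 0.7, 0.9]
finger_gap: 0.0732
```

```bash
python3 -m jog '[[[0,0,0,0,8.5],[0,0,0,0,8.5],[0,0,0,0,8.5],[-1,0,0,0,8.5],[-3,0,0,0,8.5]]]'
python3 -m jog '[[[-5,0,0,0,8.5],[-5,0,0,0,8.5],[-5,0,0,0,8.5],[0,5,0,0,8.5],[0,5,0,0,8.5]]]' >/dev/null
python3 -m jog '[[[0,5,0,0,8.5],[0,5,0,0,8.5],[0,5,0,0,8.5],[0,5,0,0,8.5],[0,5,0,0,8.5]]]' >/dev/null
python3 -m jog '[[[0,5,0,0,8.5],[0,5,0,0,8.5],[0,5,0,0,8.5],[0,5,0,0,8.5],[0,5,0,0,8.5]]]' 
python3 -m jog '[[[0,0,0,0,8.5],[0,0,0,0,8.5],[0,0,0,0,8.5]]]'
python3 - <<'E'
from h import *
ims={n:arm.read_camera(n) for n in('top','scene')}
for c in('top',),('scene',):
    print(c,'pile',*fit([box(-27,27,-37,37,0,30)],['blue'],.4555,.1557,0,-4.8,cams=c,ims=ims,pad=6),'spacer',*fit(SPACER,['orange'],.6,.03,.002,-7,cams=c,ims=ims))
    print('copper',*fit(SINK,['copper'],*b2w(20,14),.006,-5.3,cams=c,ims=ims,pad=4,steps=(.003,3)),b2w(20,14))
from prof import prof
print([q[:3] for q in prof('scene',43,43,-74,-56,.012,2)],[q[:3] for q in prof('scene',43,43,-24,2,.012,2)],[q[:3] for q in prof('scene',43,43,26,40,.012,2)])
a=cv2.resize(ims['top'][130:260,110:390],None,fx=2.85,fy=2.3,interpolation=2)
b=cv2.resize(ims['scene'][150:275,165:405],None,fx=798/240,fy=2.4,interpolation=2)
cv2.imwrite('pics/fin.png',np.vstack([a,b[:,:798] if b.shape[1]>=798 else b])[:600,:,::-1])
E
```

```text
clock: 82.1
tcp_pos: [0.4549, 0.1549, 0.0613]
tool_rot: [-7.0, 88.7, 168.2]
force: [1.3, 0.1, 0.9]
finger_gap: 0.0848
clock: 83.98
tcp_pos: [0.4074, -0.445, 0.2093]
tool_rot: [-11.7, 88.9, 163.4]
force: [1.1, -0.2, 0.4]
finger_gap: 0.0852
clock: 84.35
tcp_pos: [0.4087, -0.4417, 0.2087]
tool_rot: [-15.1, 88.8, 160.2]
force: [-0.1, -0.3, 0.2]
finger_gap: 0.0847
('top',) pile [ 0.4542  0.1538 -6.2389] [0.929] spacer [ 0.5985  0.0302 -6.9759] [0.906]
copper [ 0.5629 -0.1828 -7.817 ] [0.72] [ 0.56090768 -0.18320727]
('scene',) pile [  0.4555   0.1564 -16.1727] [0.855] spacer [ 0.5981  0.0313 -8.4576] [0.815]
copper [  0.561   -0.1833 -10.8134] [0.857] [ 0.56090768 -0.18320727]
[(-74, 118, 118), (-72, 138, 137), (-70, 168, 167), (-68, 205, 203), (-66, 230, 227), (-64, 231, 227), (-62, 209, 205), (-60, 179, 176), (-58, 164, 160)] [(-24, 172, 164), (-22, 179, 171), (-20, 192, 185), (-18, 218, 212), (-16, 236, 232), (-14, 239, 237), (-12, 235, 234), (-10, 218, 215), (-8, 189, 177), (-6, 168, 134), (-4, 169, 105), (-2, 171, 91), (0, 174, 89)] [(26, 175, 90), (28, 174, 87), (30, 174, 91), (32, 195, 133), (34, 225, 195), (36, 245, 241), (38, 252, 253)]
```

View pics/fin.png

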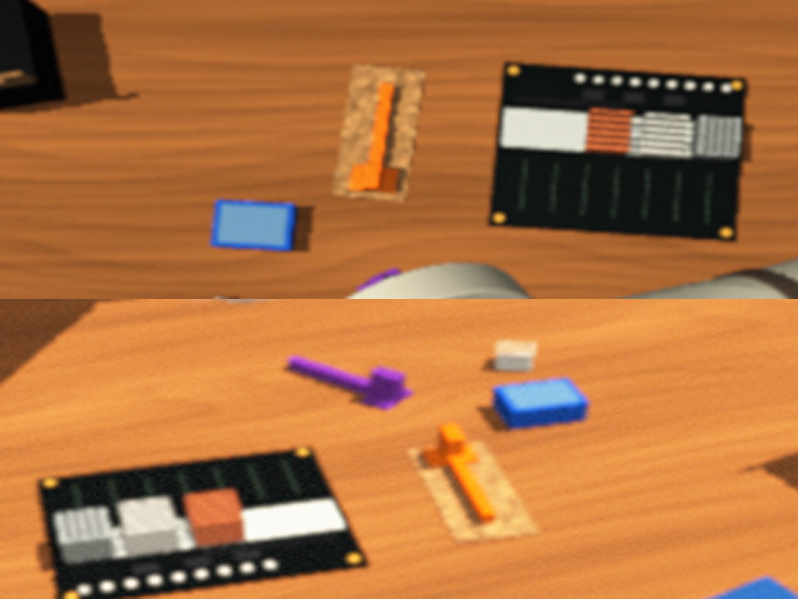

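```bash
python3 -c "
from bench import arm
print(arm.close_job())"
```

```text
the job is handed in; nothing more can be done
None
```

The job is done and handed in at about 84 s on the robot's clock. There was no black sink in the scene, so the row is silver then copper, closed up from the housing.

- **Row:** Both sinks were set with the orange spacer bar in the gap, and both stand on the pale strip. Edge profiles from the scene camera put both gaps at about 12 mm.
- **Spacer bar:** It is back on the cork mat, with its middle within about 2 mm of the mat's centre.
- **Pads:** All three are in one pile on the table, where the silver sink's pad stood. I squeezed the pile square with the gripper in both directions.
- **Canister, carton and cooler:** I did not go near them. They were left out of the last pictures, so I did not check their positions at the end.

**What went wrong:**
- The initially empty pad had been shifted about 5 cm by the time the copper sink was down, which looks like the announced knock.
- My first grasp of that pad was too high and shoved it another 5 cm. I found it again, regrasped it lower and stacked it.
- The tool picked up about 1.1° of tilt when the last joint reached its limit early on, and it kept that tilt for the rest of the job.

**Checks that disagreed:** the yaw fits for two items varied, and I put this down to poor colour masks.
- **Copper sink:** the fits gave -8° and -11°, against the board's -5.3°. It was set down with the jaws at -5.3° and looks square in the pictures.
- **Pad pile:** the fits gave -6° and -16°, against -5° for the grip that squared it.

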